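# Back-turn and screw the cap onto the steel canister

## Robot

A 7-joint arm with a two-finger parallel gripper is mounted at the origin on the work surface. World frame = base frame: x ahead of the robot, y to its left, z up, the work surface at z = 0. Lengths are in m, angles in rad, forces in N, time in s.
With the tool pointing down it reaches from about 0.35 to 0.9 m from the base axis. Payload 7.2 kg.
Tool frame: the origin (TCP) lies between the finger pads; the fingertips stand 14 mm ahead of it and the grasp point (between the pads) lies 5 mm behind it; x points along the fingers, y is the direction in which the jaws open and shut, and the axes are right-handed (so a half turn about x gives the same grasp; the last joint's range is limited). The gripper opens to 85 mm and grips with 20 to 120 N. Pads are 22 mm wide; open, the fingers measure 114 mm over their backs; the gripper's body (76 mm by 85 mm) begins 54 mm behind the grasp point. The pads swing forward as they close: fully open they stand 13 mm farther back than shut.
Start: joints at [1.132, 0.411, -0.013, 1.596, 0.006, 1.134, -0.082], TCP at [0.226, -0.583, 0.245] pointing down, gripper open.
Joint ranges: [-2.95, 2.95], [-0.29, 1.99], [-1.47, 1.44], [0.14, 2.54], [-1.03, 4.17], [0.13, 1.85], [-2.86, 2.86]. Speed limits (rad/s): [2.39, 2.39, 3.01, 3.01, 3.14, 3.14, 3.14].

## Interface

Orientations are given as a unit quaternion [x, y, z, w].
In Python, from bench import robot gives the robot as it stands.
- The arm moves only by the tool move_arm, never from a script. Its argument "plan" is text: rows parted by semicolons, each of 7 numbers parted by spaces: the shift along the tool's x, y, z scaled (see below), then the turn, a rotation vector about the tool's x, y, z scaled (see below), then the gripper's target within -1 to 1 (fully open at 1, half-way at 0, shut at -1). In form: tx ty tz wx wy wz grip; .... A call has exactly 10 rows; each row shifts and turns the commanded pose from where the row before left it, along the tool's axes as they then stand; what a row does not reach is not made up. The controller multiplies each number of a shift by 25 mm and each number of a turn by 0.1 rad. A row lasts 1/12 s, in which the tool goes at most 41.7 mm and 7.16 degrees, less where a joint would pass 70% of its speed; a pose out of reach is approached as far as the arm can. A call with a number of a shift or a turn outside -1 to 1 is refused whole. A call with a gripper value outside its range is refused whole. The fingers move at their own pace and stop on an object; "grip_force" is the grip in N (left out, the last holds). Time passes only in rows, so rows that do not move let the fingers close, or fill a call up. It gives the time, the measured TCP pose, the force and the opening at its end, in the units of the state.
- robot.sense(): the state, without advancing time (a new reading comes with each control period).
- robot.get_image(name): name is "scene" or "top"; returns (picture, depth): 384x512x3 uint8, red, green, blue; 384x512 float32, m along the optical axis (not along the pixel's ray), 0 where there is no reading.
- robot.camera_info(name): a dict with "camera_matrix" (3x3 intrinsics, pixels), "world_to_cam" (4x4, takes a point from world to camera coordinates). Camera axes: x right, y down, z forward; pixel columns grow to the right and rows downward; lengths in m; the calibration is good to about 2 mm. A picture is of the moment at which its call begins. camera_info takes no time and is no camera call.
- robot.close_job(): hands the job in, once; it reports no verdict.
The state is a dict: "t": time; "joint_positions": joint angles; "dq": joint speeds; "effort": joint torques, N m; "position": TCP position; "tcp_rot": TCP orientation; "wrist_force": force on the tool from outside, world axes, zero at the start; "ft_torque": the same for the moment, N m; "gripper_width": finger opening in m.
Only numpy, scipy, OpenCV 4.12 (cv2) and the standard library are available. Lean on these libraries where they do the work, as an engineer would, in place of code of your own. Each camera call takes 0.05 s, during which the arm holds its last target.

## Task

Put the loose screw cap upright into the mouth of the steel canister. Resting on the thread lightly, turn it backward (counter-clockwise seen from above) until it drops into the thread start, then screw it forward (clockwise) until its flange is flush on the rim, and let go. Never force it, neither against a stop nor by pressing, and leave everything else on the counter where it is.

Things in the scene. Friction and masses are not known exactly. Their poses are not given: they have to be found in the camera images.
- cap: Loose round screw cap, about 220 g, 66 mm tall, standing upright on the counter on its nose. Origin: centre of its underside; z up along its axis. Aluminium nose 46 mm in diameter, 28 mm tall, lowest 6 mm tapered to 36 mm; above it a steel flange 78 mm in diameter, 8 mm thick; on that a black grip bar. Any yaw will do: it repeats every quarter turn.
- cap_grip (a point): Grip point of the cap's black bar, on the axis, 59 mm above the cap's origin, same axes. The bar runs along x: 60 mm long, 16 mm thick (along y; pinch it across this), 36 to 66 mm above the cap's origin, standing on the flange.
- cap_lugs (a point): Centre of the ring of four lugs on the nose, 11 mm above the cap's origin, same axes. Lugs at 0, 90, 180 and 270 deg about z, 59 mm in diameter over their ends, each 7 mm wide and 4 mm thick.
- cap_seat (a point): Centre of the underside of the cap's flange, 28 mm above the cap's origin, same axes. Its height above mouth tells the state: 8.5 to 14.5 mm = lugs on top of the thread ridges; 3.5 to 5.5 mm = dropped into the thread start; 0 = home, flush on the rim. On the ridges a backward turn may bring a 3 mm step down and a slow climb of up to 5 mm: that is not yet the drop, which is 8 to 10 mm.
- canister: Round steel canister, bolted down, immovable: base plate 120 mm in diameter, 6 mm thick; body 92 mm, neck 77 mm in diameter; open mouth, rim 115 mm above the counter. Origin on the counter, on its axis, z up. Its yaw says nothing about where the threads start.
- mouth (a point): Centre of the canister's mouth at rim height, z up. Bore 63 mm; from 5 mm below the rim a four-start thread ring narrows it to 49 mm, which centres the nose. The angle of the starts is hidden and differs each time. Resting on the ridges, a backward turn (counter-clockwise from above) of 0 to 80 deg finds them; the cap then drops if let down and has 10 deg of play.
- thread_low (a point): Point on the canister's axis 19 mm below the rim, z up, where the lugs end. Hard stops: turning forward on top of the ridges; backward past the play after the drop. After the drop, clockwise 44 to 55 deg lowers the cap by 0.1 mm per degree to home; a hard stop follows 12 deg later. Lightly pressed (3 to 6 N) it turns at under 0.3 N m; above some 0.8 N m it is being forced.
- lamp: Bystander: handheld inspection lamp with a toggle switch, lying flat, about 240 x 50 x 33 mm. Origin under its middle.
- clip_a: Bystander: black plastic trim clip, 26 mm head, 22 mm tall, standing head down. Origin at its underside.
- clip_b: Bystander: a second black plastic trim clip like the first.
- brush: Bystander: white silicone brush lying flat, 160 x 40 x 16 mm. Origin under its middle.
- wrench: Bystander: steel wrench lying flat, 180 mm long. Origin under its middle.
- jar: Bystander: closed white plastic jar, 70 mm diameter, 85 mm tall. Origin at its underside.

How it is judged:
By the outcome, as a careful person would: the job done as asked, in the order asked, and still so for the second after the job is handed in, with the robot touching nothing.
It also fails if it takes over 72 s, if anything falls off the work surface, if the arm or the gripper's body presses on something with over 40 N, if the wrist force passes 120 N, or if a joint passes its speed limit or range.

## Working session

There is one attempt and no reset: what is moved stays moved. The work goes in short steps, Python scripts to look and compute and a tool call to move; the robot and the scene stay as the last step left them, time stands still between calls to the robot, and variables do not carry over. Pictures are saved under pics/ and viewed, and the job is handed in when it is done.

Besides the shell and the picture viewer there is one more tool, called after "Call:" by a JSON object that holds its "op" and its "data". move_arm: Moves the arm, as the interface text tells. Shifts and turns lie within -1 to 1; 1 stands for 25 mm of shift or 0.1 rad of turn. Its arguments: {"type":"object","properties":{"plan":{"type":"string"},"grip_force":{"type":"number"}},"required":["plan"]}

```bash
ls -la; mkdir -p pics; python3 - <<'E'
from bench import robot
import cv2,numpy as np
s=robot.sense()
for k,v in s.items(): print(k,np.round(v,4))
for n in ("scene","top"):
    im,d=robot.get_image(n)
    np.savez(f"{n}0.npz",im=im,d=d,**robot.camera_info(n))
    cv2.imwrite(f"pics/{n}0.png",im[...,::-1])
    print(robot.camera_info(n))
E
```

```text
total 12
drwxr-xr-x  3 agent agent 4096 Dec  7 15:18 .
drwxr-xr-x 23 root  root  4096 Dec  7 15:18 ..
drwxr-xr-x  2 agent agent 4096 Dec  7 15:18 pics
t 0.0
joint_positions [ 1.1318  0.4119 -0.0127  1.597   0.0056  1.1343 -0.0822]
dq [ 0.0016  0.0005 -0.0001 -0.0008 -0.0003  0.001   0.0004]
effort [-1.00000e-04 -6.00630e+01  6.81700e-01 -2.99417e+01  1.37000e-02
  1.07000e-02 -0.00000e+00]
position [ 0.2263 -0.5821  0.2444]
tcp_rot [-0.6948 -0.1309  0.6951 -0.1298]
wrist_force [ 0.055  -0.324  -0.3029]
ft_torque [-0.0188  0.0401  0.0714]
gripper_width 0.085
{'camera_matrix': array([[477.92188396,   0.        , 258.67925088],
       [  0.        , 477.92188396, 191.98410184],
       [  0.        ,   0.        ,   1.        ]]), 'world_to_cam': array([[-0.38886677,  0.92116986, -0.01512349,  0.2444086 ],
       [ 0.62639475,  0.25232039, -0.73753918, -0.28627109],
       [-0.6755829 , -0.29627776, -0.67513497,  1.46295473],
       [ 0.        ,  0.        ,  0.        ,  1.        ]])}
{'camera_matrix': array([[348.38292081,   0.        , 255.41701877],
       [  0.        , 348.38292081, 194.59429353],
       [  0.        ,   0.        ,   1.        ]]), 'world_to_cam': array([[ 0.00694143, -0.99993695, -0.00882705, -0.0408938 ],
       [-0.99668311, -0.00620254, -0.08114377,  0.57549215],
       [ 0.08108391,  0.00936103, -0.99666332,  0.92834905],
       [ 0.        ,  0.        ,  0.        ,  1.        ]])}
```

View pics/scene0.png

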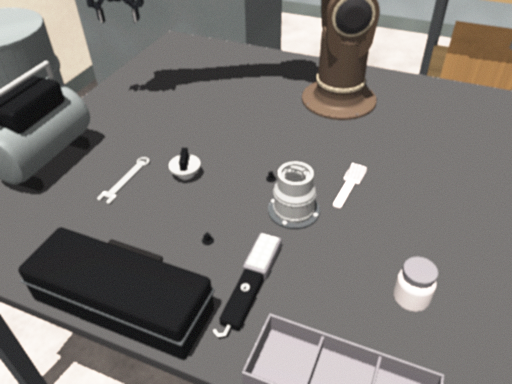

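View pics/top0.png

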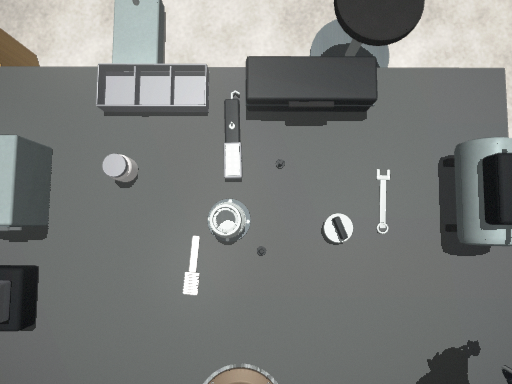

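The scene view shows the cap at about (184,166) and the canister at (295,190). In the top view they are at (338,228) and (229,220). Next I'll enlarge both for measurement.

```bash
cat > h.py <<'E'
import numpy as np,cv2
def load(n):
    z=np.load(n); return z['im'],z['d'],z['camera_matrix'],z['world_to_cam']
def cloud(d,K,T):
    v,u=np.mgrid[:d.shape[0],:d.shape[1]]
    c=np.stack([(u-K[0,2])/K[0,0]*d,(v-K[1,2])/K[1,1]*d,d],-1)
    return (c-T[:3,3])@T[:3,:3]
def ray_at_z(u,v,z,K,T):
    R=T[:3,:3];o=-R.T@T[:3,3];r=R.T@np.array([(u-K[0,2])/K[0,0],(v-K[1,2])/K[1,1],1])
    return o+r*(z-o[2])/r[2]
def crop(im,u0,v0,w,h,s,fn):
    cv2.imwrite(fn,cv2.resize(im[v0:v0+h,u0:u0+w,::-1],None,fx=s,fy=s,interpolation=cv2.INTER_CUBIC))
E
python3 - <<'E'
from h import *
im,d,K,T=load('top0.npz')
a=im[190:260,195:265];b=im[193:263,305:375]
crop(np.hstack([a,b]),0,0,140,70,5.7,'pics/topcrop.png')
P=cloud(d,K,T)
def circ(m):
    (c,r)=cv2.minEnclosingCircle(P[m][:,:2].astype(np.float32)*1000); return np.round(c,1),round(r,1),m.sum()
for nm,(u0,v0) in dict(can=(195,190),cap=(305,193)).items():
    sub=np.zeros(d.shape,bool);sub[v0:v0+70,u0:u0+70]=1
    z=P[...,2]
    print(nm,'hist',np.histogram(z[sub],bins=np.arange(-.01,.13,.01))[0])
    for lo,hi in ((.105,.125),(.055,.075),(.028,.044),(.03,.09)):
        m=sub&(z>lo)&(z<hi)
        if m.sum()>5: print(lo,hi,circ(m),P[m].mean(0).round(4),np.median(z[m]).round(4))
    m=sub&(z>.055)&(z<.075)
    if nm=='cap':print(cv2.minAreaRect(P[m][:,:2].astype(np.float32)*1000))
im,d,K,T=load('scene0.npz')
a=im[135:195,150:220];b=im[150:230,255:335]
crop(im,150,130,70,65,8,'pics/sccap.png');crop(im,255,150,75,80,7,'pics/sccan.png')
P=cloud(d,K,T);z=P[...,2]
for nm,(u0,v0,w,h) in dict(cap=(150,130,70,65),can=(255,150,80,80)).items():
    sub=np.zeros(d.shape,bool);sub[v0:v0+h,u0:u0+w]=1
    print(nm,np.histogram(z[sub],bins=np.arange(-.01,.13,.01))[0])
    for lo,hi in ((.11,.125),(.06,.072),(.032,.04)):
        m=sub&(z>lo)&(z<hi)
        if m.sum()>5: print(lo,hi,circ(m),P[m].mean(0).round(4),np.median(z[m]).round(4))
    m=sub&(z>.06)&(z<.075)
    if nm=='cap':print(cv2.minAreaRect(P[m][:,:2].astype(np.float32)*1000))
E
```

```text
can hist [1600 2376  153   14    0    0   17   80  153   10   28  187  264    0]
0.105 0.125 (array([507. ,  36.7]), 38.3, np.int64(381)) [0.5072 0.0372 0.1125] 0.1139
0.055 0.075 (array([507.2,  36.7]), 47.2, np.int64(203)) [0.505  0.0261 0.0687] 0.0701
0.03 0.09 (array([507.2,  36.7]), 47.2, np.int64(260)) [0.5053 0.0228 0.0707] 0.0709
cap hist [2233 1977    0    2  482   20   21  145    1    0    0    0    0    0]
0.055 0.075 (array([ 487.7, -256.3]), 29.7, np.int64(156)) [ 0.4882 -0.2575  0.0653] 0.0657
0.028 0.044 (array([ 488.4, -258.5]), 38.8, np.int64(495)) [ 0.4887 -0.2562  0.036 ] 0.036
0.03 0.09 (array([ 488.4, -258.5]), 38.8, np.int64(669)) [ 0.4885 -0.2564  0.0432] 0.0367
((488.70770263671875, -258.1733703613281), (58.78600311279297, 16.471302032470703), 24.416946411132812)
cap [1746 2162   24   18  394   37   40  111    0    0    0    0    0    0]
0.06 0.072 (array([ 490.6, -257.3]), 30.6, np.int64(111)) [ 0.4929 -0.257   0.0654] 0.0656
0.032 0.04 (array([ 490.1, -258. ]), 39.9, np.int64(378)) [ 0.495  -0.2547  0.036 ] 0.0359
((490.86871337890625, -258.3213806152344), (60.81338882446289, 16.40153694152832), 21.112995147705078)
can [1706 2491  174  138  130  130  156  223  273  175  182  290  309    0]
0.11 0.125 (array([509.4,  36.9]), 40.3, np.int64(309)) [0.5103 0.0372 0.1141] 0.1142
0.06 0.072 (array([510.4,  37.8]), 47.1, np.int64(279)) [0.5305 0.0436 0.0662] 0.0664
0.032 0.04 (array([516.3,  39.8]), 45.3, np.int64(104)) [0.5437 0.0454 0.0362] 0.0359
```

View pics/topcrop.png

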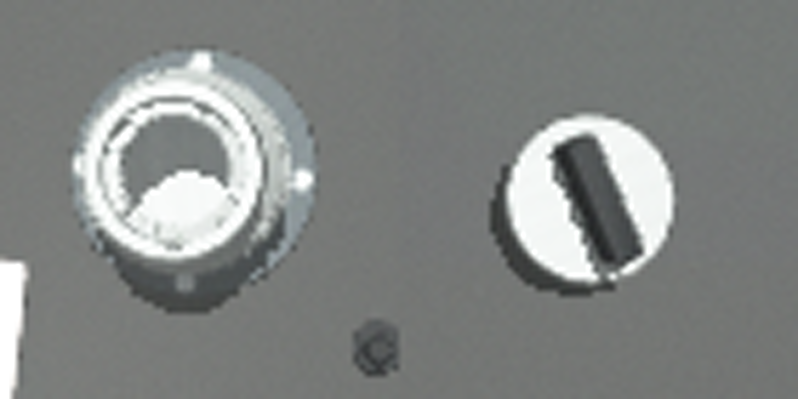

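View pics/sccap.png

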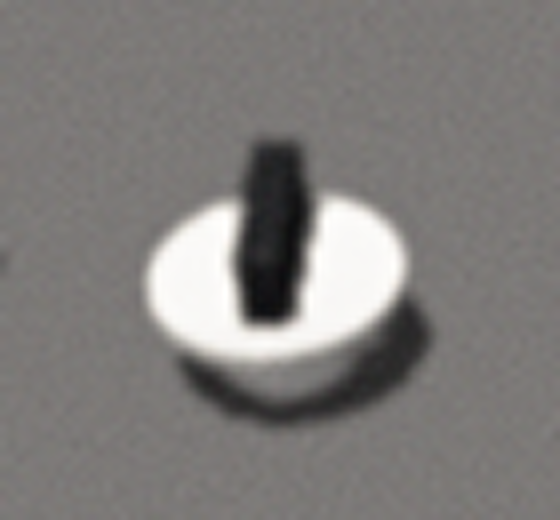

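View pics/sccan.png

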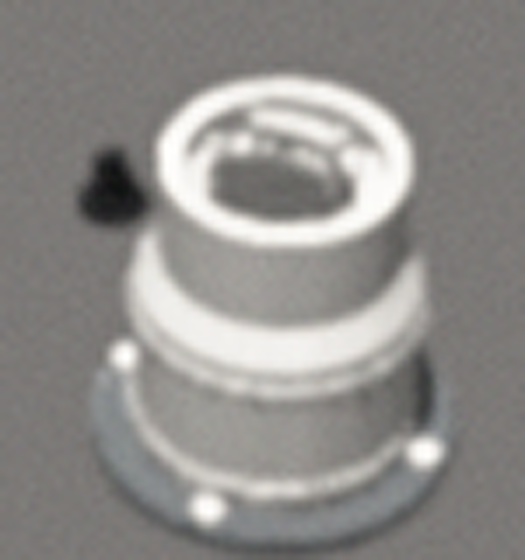

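```bash
cat >> h.py <<'E'
from scipy.spatial.transform import Rotation as Ro
def st(verbose=True):
    from bench import robot
    s=robot.sense(); R=Ro.from_quat(s['tcp_rot']).as_matrix()
    yaw=np.degrees(np.arctan2(R[1,1],R[0,1]))
    if verbose:
        print('t',round(s['t'],2),'pos mm',np.round(np.array(s['position'])*1000,1),'jawyaw',round(yaw,2),'xaxis',R[:,0].round(4),'F',np.round(s['wrist_force'],2),'M',np.round(s['ft_torque'],3),'w',round(s['gripper_width']*1000,1),'j',np.round(s['joint_positions'],2))
    return s,R,yaw
def to(target,yawt=None):
    s,R,yaw=st()
    dl=R.T@(np.array(target)-np.array(s['position']))
    print('shift units (sum)',(dl/0.025).round(2))
    if yawt is not None:
        # desired R: x down, y along yawt
        a=np.radians(yawt); y=np.array([np.cos(a),np.sin(a),0]); x=np.array([0,0,-1.]); Rt=np.stack([x,y,np.cross(x,y)],1)
        print('rotvec units (tool)',(Ro.from_matrix(R.T@Rt).as_rotvec()/0.1).round(2))
E
python3 -c "
from h import *
to([.489,-.258,.13],112.5);to([.489,-.258,.13],-67.5)"
```

```text
t 0.1 pos mm [ 226.3 -582.2  244.5] jawyaw -68.76 xaxis [-6.0e-04  1.3e-03 -1.0e+00] F [-0.01  0.15 -0.53] M [-0.001 -0.037 -0.008] w 85.4 j [ 1.13  0.41 -0.01  1.6   0.01  1.13 -0.08]
shift units (sum) [  4.59  -8.27 -14.49]
rotvec units (tool) [ 3.12e+01  2.00e-02 -0.00e+00]
t 0.1 pos mm [ 226.3 -582.2  244.5] jawyaw -68.76 xaxis [-6.0e-04  1.3e-03 -1.0e+00] F [-0.01  0.15 -0.53] M [-0.001 -0.037 -0.008] w 85.4 j [ 1.13  0.41 -0.01  1.6   0.01  1.13 -0.08]
shift units (sum) [  4.59  -8.27 -14.49]
rotvec units (tool) [-0.22  0.    0.01]
```

Call:
{"op": "move_arm", "data": {"plan": "0 -0.4 -0.7 0 0 0 1;0 -0.4 -0.8 0 0 0 1;0 -0.5 -0.8 0 0 0 1;0 -0.5 -0.8 0 0 0 1;0.2 -0.5 -0.8 0 0 0 1;0.2 -0.5 -0.8 0 0 0 1;0.2 -0.5 -0.8 0 0 0 1;0.2 -0.5 -0.8 0 0 0 1;0.2 -0.5 -0.8 0 0 0 1;0.2 -0.5 -0.8 0 0 0 1"}}

```text
t: 0.93
position: [0.3674, -0.398, 0.2148]
tcp_rot: [-0.695, -0.13, 0.695, -0.13]
wrist_force: [0.9, 0.0, 0.7]
gripper_width: 0.0855
```

```bash
python3 -c "
from h import *
to([.489,-.258,.13],-67.5)"
```

```text
t 0.93 pos mm [ 367.4 -398.   214.8] jawyaw -68.76 xaxis [-4.e-04  4.e-04 -1.e+00] F [0.89 0.   0.72] M [ 0.029 -0.004 -0.005] w 85.5 j [ 0.83  0.3  -0.11  1.83  0.04  1.01 -0.5 ]
shift units (sum) [ 3.39 -3.45 -6.56]
rotvec units (tool) [-0.22  0.    0.01]
```

Call:
{"op": "move_arm", "data": {"plan": "0.3 -0.4 -0.7 -0.1 0 0 1;0.3 -0.4 -0.7 -0.1 0 0 1;0.3 -0.4 -0.7 0 0 0 1;0.3 -0.4 -0.7 0 0 0 1;0.3 -0.4 -0.8 0 0 0 1;0.4 -0.4 -0.8 0 0 0 1;0.4 -0.4 -0.8 0 0 0 1;0.4 -0.4 -0.8 0 0 0 1;0.4 -0.25 -0.56 0 0 0 1;0.3 0 0 0 0 0 1"}}

```text
t: 1.77
position: [0.4885, -0.2536, 0.1292]
tcp_rot: [0.694, 0.14, -0.693, 0.138]
wrist_force: [-0.6, -0.5, 0.7]
gripper_width: 0.0852
```

```bash
python3 - <<'E'
from h import *
from bench import robot
to([.489,-.258,.058],-67.5)
ims=[]
for n in ("scene","top"):
    im,d=robot.get_image(n); np.savez(f"{n}1.npz",im=im,d=d,**robot.camera_info(n)); ims.append(im)
cv2.imwrite('pics/a1.png',np.hstack([cv2.resize(ims[0][110:210,130:230],(398,398),interpolation=2),cv2.resize(ims[1][170:270,290:390],(398,398),interpolation=2)])[...,::-1])
E
```

```text
t 1.77 pos mm [ 488.5 -253.6  129.2] jawyaw -67.33 xaxis [ 5.0e-04  2.1e-03 -1.0e+00] F [-0.65 -0.47  0.73] M [ 0.013  0.007 -0.01 ] w 85.2 j [ 0.53  0.42 -0.18  1.89  0.1   0.84 -0.87]
shift units (sum) [2.85 0.18 0.05]
rotvec units (tool) [ 0.03 -0.01  0.02]
```

View pics/a1.png

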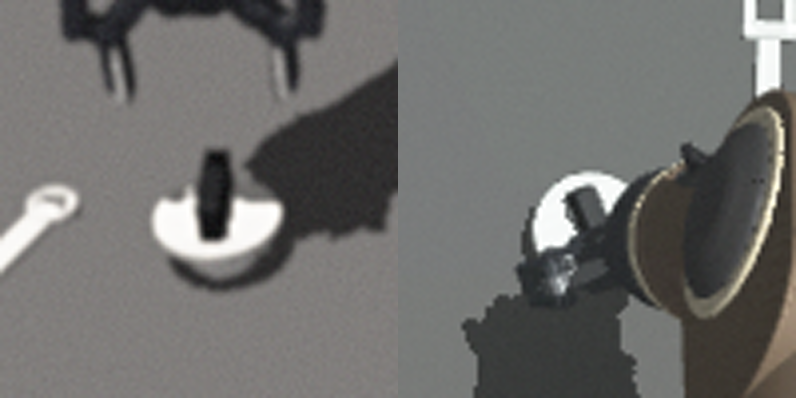

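The scene crop shows the open fingers at (122,100) and (288,95), straddling the bar at (215,190). I'm descending.

Call:
{"op": "move_arm", "data": {"plan": "0.3 0.1 0 0 0 0 1;0.4 0.08 0.05 0 0 0 1;0.4 0 0 0 0 0 1;0.4 0 0 0 0 0 1;0.4 0 0 0 0 0 1;0.4 0 0 0 0 0 1;0.3 0 0 0 0 0 1;0.25 0 0 0 0 0 1;0 0 0 0 0 0 1;0 0 0 0 0 0 1", "grip_force": 30}}

```text
t: 2.7
position: [0.4868, -0.2618, 0.0587]
tcp_rot: [-0.693, -0.138, 0.694, -0.137]
wrist_force: [-0.2, -0.2, 0.2]
gripper_width: 0.0851
```

```bash
python3 - <<'E'
from h import *
to([.489,-.258,.058],-67.5)
E
```

```text
t 2.7 pos mm [ 486.8 -261.8   58.7] jawyaw -67.6 xaxis [-6.e-04  3.e-04 -1.e+00] F [-0.18 -0.2   0.18] M [ 0.008  0.078 -0.047] w 85.1 j [ 0.53  0.53 -0.16  1.93  0.13  0.69 -0.89]
shift units (sum) [ 0.03 -0.1  -0.14]
rotvec units (tool) [-0.02  0.    0.  ]
```

Call:
{"op": "move_arm", "data": {"plan": "0 -0.1 -0.14 0 0 0 1;0 0 0 0 0 0 0.7;0 0 0 0 0 0 0.4;0 0 0 0 0 0 0.1;0 0 0 0 0 0 -0.2;0 0 0 0 0 0 -0.3;0 0 0 0 0 0 -0.4;0 0 0 0 0 0 -0.45;0 0 0 0 0 0 -0.5;0 0 0 0 0 0 -0.5", "grip_force": 30}}

```text
t: 3.53
position: [0.4891, -0.2583, 0.059]
tcp_rot: [-0.694, -0.137, 0.694, -0.137]
wrist_force: [-0.4, 0.8, -0.4]
gripper_width: 0.0214
```

```bash
python3 - <<'E'
from h import *
from bench import robot
to([.489,-.258,.058],-67.5)
ims=[]
for n in ("scene",):
    im,d=robot.get_image(n); np.savez(f"{n}2.npz",im=im,d=d,**robot.camera_info(n)); ims.append(im)
crop(ims[0],140,110,90,80,8,'pics/a2.png')
E
```

```text
t 3.53 pos mm [ 489.1 -258.3   59. ] jawyaw -67.61 xaxis [-0. -0. -1.] F [-0.45  0.82 -0.36] M [-0.021  0.023  0.01 ] w 21.4 j [ 0.52  0.53 -0.16  1.93  0.13  0.69 -0.9 ]
shift units (sum) [ 0.04 -0.01  0.  ]
rotvec units (tool) [-0.02  0.   -0.  ]
```

View pics/a2.png

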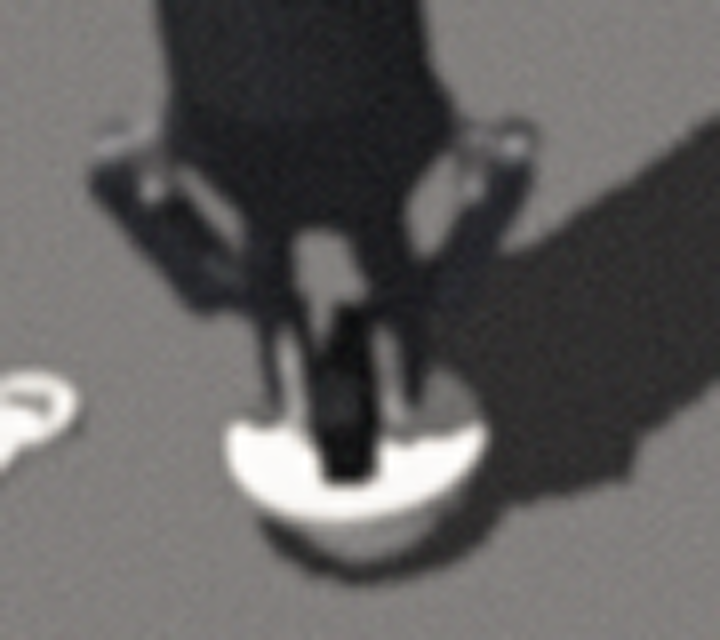

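The fingertips at about (290,410) and (410,410) straddle the bar above the flange without touching it. I'll close and lift.

Call:
{"op": "move_arm", "data": {"plan": "0 0 0 0 0 0 -0.55;0 0 0 0 0 0 -0.6;0 0 0 0 0 0 -0.65;0 0 0 0 0 0 -0.8;0 0 0 0 0 0 -1;0 0 0 0 0 0 -1;0 0 0 0 0 0 -1;0 0 0 0 0 0 -1;-0.2 0 0 0 0 0 -1;-0.4 0 0 0 0 0 -1", "grip_force": 40}}

```text
t: 4.42
position: [0.488, -0.2577, 0.0732]
tcp_rot: [-0.693, -0.138, 0.694, -0.137]
wrist_force: [-0.7, 0.0, -2.2]
gripper_width: 0.0154
```

```bash
python3 - <<'E'
from h import *
to([.489,-.258,.18],-67.5)
E
```

```text
t 4.42 pos mm [ 488.  -257.7   73.2] jawyaw -67.6 xaxis [-0.0027  0.0013 -1.    ] F [-0.72  0.05 -2.17] M [-0.018  0.005  0.029] w 15.4 j [ 0.53  0.51 -0.17  1.92  0.12  0.73 -0.89]
shift units (sum) [-4.27  0.02 -0.02]
rotvec units (tool) [-0.02  0.02  0.02]
```

Call:
{"op": "move_arm", "data": {"plan": "-0.6 0 0 0 0 0 -1;-0.8 0 0 -0.6 0 0 -1;-0.9 0 0 -0.8 0 0 -1;-0.9 0 0 -0.9 0 0 -1;-0.9 0 0 -1 0 0 -1;-0.6 0 0 -1 0 0 -1;-0.3 0 0 -1 0 0 -1;0 0 0 -1 0 0 -1;0 0 0 -0.7 0 0 -1;0 -0.2 -0.4 0 0 0 -1"}}

```text
t: 5.25
position: [0.4887, -0.2491, 0.1998]
tcp_rot: [-0.604, -0.366, 0.605, -0.367]
wrist_force: [-0.0, -0.9, -1.7]
gripper_width: 0.0152
```

```bash
python3 - <<'E'
from h import *
to([.508,.037,.20],-27.5)
E
```

```text
t 5.25 pos mm [ 488.7 -249.1  199.8] jawyaw -27.5 xaxis [ 3.0e-04 -1.5e-03 -1.0e+00] F [-0.01 -0.87 -1.67] M [-0.036  0.053 -0.009] w 15.2 j [ 0.66  0.35 -0.35  1.82  0.14  0.99 -0.23]
shift units (sum) [ -0.03  -4.6  -10.51]
rotvec units (tool) [-0.    0.01 -0.01]
```

Call:
{"op": "move_arm", "data": {"plan": "0 -0.3 -0.7 0 0 0 -1;0 -0.4 -0.9 0 0 0 -1;0 -0.4 -1 0 0 0 -1;0 -0.4 -1 0 0 0 -1;0 -0.4 -1 0 0 0 -1;0 -0.4 -1 0 0 0 -1;0 -0.4 -1 0 0 0 -1;0 -0.4 -1 0 0 0 -1;0 -0.4 -0.9 0 0 0 -1;0 -0.4 -0.7 0 0 0 -1"}}

```text
t: 6.08
position: [0.5087, 0.0051, 0.1994]
tcp_rot: [0.605, 0.367, -0.604, 0.366]
wrist_force: [0.8, 0.0, -2.0]
gripper_width: 0.0152
```

Call:
{"op": "move_arm", "data": {"plan": "0 -0.3 -0.6 0 0 0 -1;0 -0.2 -0.4 0 0 0 -1;0 -0.18 -0.22 0 0 0 -1;0 0 0 0 0 0 -1;0 0 0 0 0 0 -1;0 0 0 0 0 0 -1;0 0 0 0 0 0 -1;0 0 0 0 0 0 -1;0 0 0 0 0 0 -1;0 0 0 0 0 0 -1"}}

```text
t: 6.92
position: [0.5081, 0.0364, 0.199]
tcp_rot: [-0.605, -0.367, 0.605, -0.367]
wrist_force: [1.0, -0.1, -1.7]
gripper_width: 0.0153
```

```bash
python3 - <<'E'
from h import *
from bench import robot
to([.508,.037,.20],-27.5)
ims=[]
for n in ("scene","top"):
    im,d=robot.get_image(n); np.savez(f"{n}3.npz",im=im,d=d,**robot.camera_info(n)); ims.append(im)
crop(ims[0],225,60,140,170,4,'pics/a3.png')
crop(ims[1],170,160,130,100,5,'pics/a3t.png')
im,d,K,T=load('scene3.npz');P=cloud(d,K,T);z=P[...,2]
sub=np.zeros(d.shape,bool);sub[60:230,225:365]=1
print(np.histogram(z[sub],bins=np.arange(.1,.23,.005)))
E
```

```text
t 6.92 pos mm [508.1  36.4 199. ] jawyaw -27.55 xaxis [-0.e+00 -1.e-04 -1.e+00] F [ 0.98 -0.13 -1.71] M [-0.005 -0.011  0.035] w 15.3 j [ 0.23  0.31 -0.48  1.9   0.17  0.97 -0.81]
shift units (sum) [-0.04 -0.01 -0.02]
rotvec units (tool) [-0.01  0.   -0.  ]
(array([184, 208, 217, 153,  70,  75,  66,  71,  68, 106, 102,  50,  19,
        22, 136, 319,  36,  37,  43,  52,  69,  81,  40,  33,  36]), array([0.1  , 0.105, 0.11 , 0.115, 0.12 , 0.125, 0.13 , 0.135, 0.14 ,
       0.145, 0.15 , 0.155, 0.16 , 0.165, 0.17 , 0.175, 0.18 , 0.185,
       0.19 , 0.195, 0.2  , 0.205, 0.21 , 0.215, 0.22 , 0.225]))
```

View pics/a3.png

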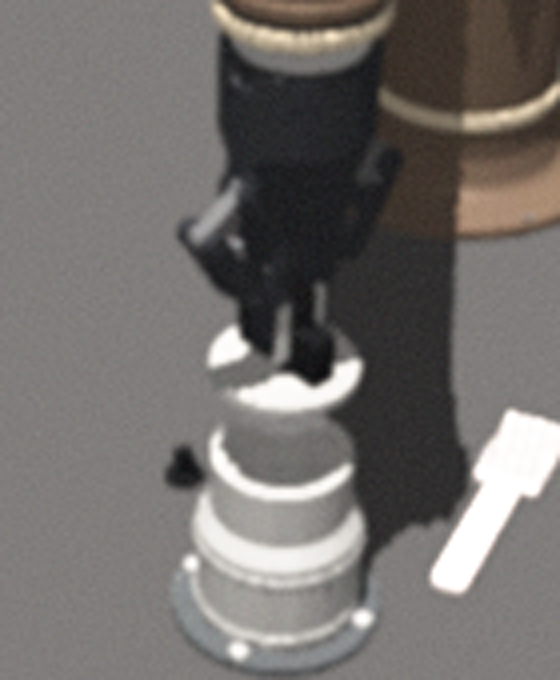

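View pics/a3t.png

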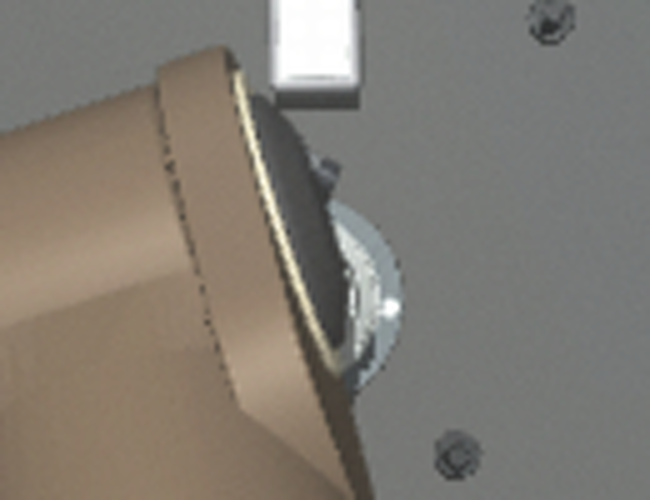

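The scene crop shows the cap hanging level over the mouth, with the flange centred near (285,370) and the rim near (282,460). The arm hides it in the top view. I'll fit circles to the edges to check the centring.

```bash
cat >> h.py <<'E'
from scipy.optimize import least_squares
def edgefit(fn,box,lo,hi,zt,R):
    """fit circle of radius R at height zt to lower silhouette edge of mask (z in lo..hi) """
    im,d,K,T=load(fn);P=cloud(d,K,T);z=P[...,2]
    u0,v0,u1,v1=box;m=(z>lo)&(z<hi);pts=[]
    for u in range(u0,u1):
        c=np.where(m[v0:v1,u])[0]
        if len(c): pts.append((u,v0+c.max()+0.5))
    Q=np.array([ray_at_z(u,v,zt,K,T)[:2] for u,v in pts])
    f=lambda p:np.hypot(*(Q-p).T)-R
    r=least_squares(f,np.median(Q,0),loss='soft_l1',f_scale=.0007)
    return (r.x*1000).round(2),(np.abs(r.fun)).round(4)[:4],len(Q),np.median(np.abs(f(r.x)))*1000
E
python3 - <<'E'
from h import *
# rim top z .115 outer R .0385 ; near lower edge of top-face
print('rim0',edgefit('scene0.npz',(278,150,314,210),.1125,.13,.1145,.0385))
print('rim3',edgefit('scene3.npz',(278,150,314,210),.1125,.13,.1145,.0385))
for a in ('scene0.npz',):
    print('cap0',edgefit(a,(168,150,202,185),.0345,.045,.036,.039))
im,d,K,T=load('scene3.npz');P=cloud(d,K,T);z=P[...,2]
s=(slice(140,165),slice(275,320)); zz=z[s]; print(np.histogram(zz,bins=np.arange(.16,.19,.002)))
for zt in (.176,):
    print('cap3',edgefit('scene3.npz',(276,130,318,165),zt-.0025,zt+.004,zt,.039))
E
```

```text
rim0 (array([510.04,  36.93]), array([0.0006, 0.0001, 0.0004, 0.0018]), 35, np.float64(0.6239467897702287))
rim3 (array([510.13,  37.08]), array([0.0003, 0.    , 0.0004, 0.0003]), 35, np.float64(0.4791296470805853))
cap0 (array([ 553.2 , -223.87]), array([0.028 , 0.0231, 0.0182, 0.0134]), 31, np.float64(6.566738484580482))
(array([  0,   0,   0,   3,  19,  32,  33, 213, 158,  19,  14,  13,  14,
        23]), array([0.16 , 0.162, 0.164, 0.166, 0.168, 0.17 , 0.172, 0.174, 0.176,
       0.178, 0.18 , 0.182, 0.184, 0.186, 0.188]))
cap3 (array([511.53,  36.09]), array([0.0005, 0.0001, 0.0003, 0.0003]), 38, np.float64(0.9033454548274082))
```

Call:
{"op": "move_arm", "data": {"plan": "0.2 -0.05 -0.01 0 0 0 -1;0.3 0 0 0 0 0 -1;0.3 0 0 0 0 0 -1;0.2 0 0 0 0 0 -1;0.1 0 0 0 0 0 -1;0.04 0 0 0 0 0 -1;0.04 0 0 0 0 0 -1;0.04 0 0 0 0 0 -1;0 0 0 0 0 0 -1;0 0 0 0 0 0 -1"}}

```text
t: 7.85
position: [0.5072, 0.0377, 0.1687]
tcp_rot: [0.605, 0.367, -0.604, 0.367]
wrist_force: [-0.4, 0.0, -1.9]
gripper_width: 0.0153
```

```bash
python3 - <<'E'
from h import *
from bench import robot
to([.507,.038,.165],-27.5)
im,d=robot.get_image("scene"); np.savez("scene4.npz",im=im,d=d,**robot.camera_info("scene"))
crop(im,255,120,85,85,8,'pics/a4.png')
z0=.168-.023
print('cap4',edgefit('scene4.npz',(276,130,318,180),z0-.0025,z0+.004,z0,.039))
E
```

```text
t 7.85 pos mm [507.2  37.7 168.7] jawyaw -27.5 xaxis [ 3.e-04 -0.e+00 -1.e+00] F [-0.4   0.03 -1.93] M [-0.012 -0.002  0.043] w 15.3 j [ 0.22  0.34 -0.47  1.94  0.19  0.91 -0.83]
shift units (sum) [ 0.15 -0.01 -0.01]
rotvec units (tool) [-0. -0. -0.]
cap4 (array([510.2 ,  37.23]), array([0.0004, 0.    , 0.0003, 0.0002]), 37, np.float64(0.7021824408397701))
```

View pics/a4.png

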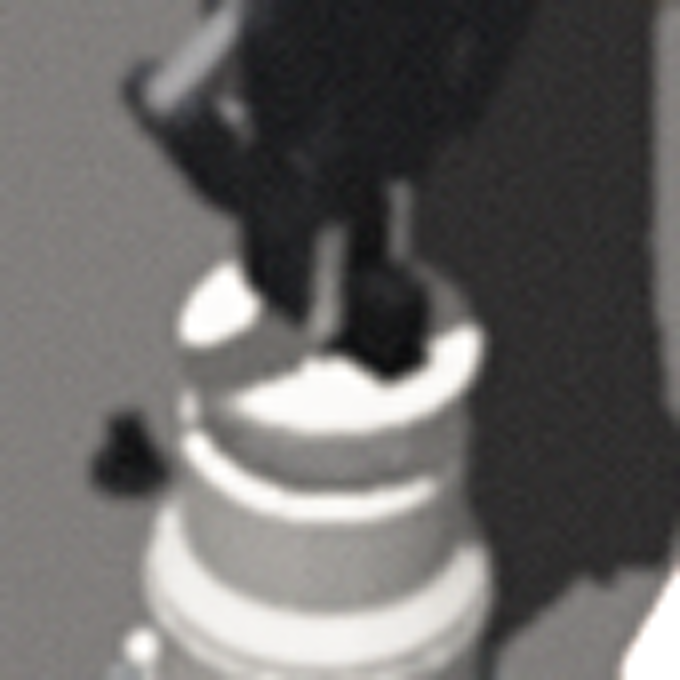

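The cap centre (510.2, 37.2) now agrees with the rim centre (510.1, 37.0). I'm going down gently.

Call:
{"op": "move_arm", "data": {"plan": "0.04 0 0 0 0 0 -1;0.04 0 0 0 0 0 -1;0.04 0 0 0 0 0 -1;0.04 0 0 0 0 0 -1;0.04 0 0 0 0 0 -1;0.04 0 0 0 0 0 -1;0.02 0 0 0 0 0 -1;0.02 0 0 0 0 0 -1;0.02 0 0 0 0 0 -1;0 0 0 0 0 0 -1"}}

```text
t: 8.73
position: [0.507, 0.0377, 0.1609]
tcp_rot: [-0.604, -0.367, 0.605, -0.367]
wrist_force: [-0.2, -0.7, -2.2]
gripper_width: 0.0151
```

Call:
{"op": "move_arm", "data": {"plan": "0.01 0 0 0 0 0 -1;0.01 0 0 0 0 0 -1;0.01 0 0 0 0 0 -1;0.01 0 0 0 0 0 -1;0.01 0 0 0 0 0 -1;0.01 0 0 0 0 0 -1;0 0 0 0 0 0 -1;0 0 0 0 0 0 -1;0 0 0 0 0 0 -1;0 0 0 0 0 0 -1"}}

```text
t: 9.57
position: [0.5071, 0.0377, 0.1596]
tcp_rot: [0.605, 0.367, -0.605, 0.367]
wrist_force: [0.1, 0.5, -1.4]
gripper_width: 0.0153
```

Call:
{"op": "move_arm", "data": {"plan": "0.02 0 0 0 0 0 -1;0 0 0 0 0 0 -1;0.02 0 0 0 0 0 -1;0 0 0 0 0 0 -1;0.02 0 0 0 0 0 -1;0 0 0 0 0 0 -1;0 0 0 0 0 0 -1;0 0 0 0 0 0 -1;0 0 0 0 0 0 -1;0 0 0 0 0 0 -1"}}

```text
t: 10.4
position: [0.5071, 0.0376, 0.1581]
tcp_rot: [0.605, 0.367, -0.605, 0.367]
wrist_force: [-0.5, -0.1, -2.7]
gripper_width: 0.0156
```

Call:
{"op": "move_arm", "data": {"plan": "0.02 0 0 0 0 0 -1;0 0 0 0 0 0 -1;0.02 0 0 0 0 0 -1;0 0 0 0 0 0 -1;0.02 0 0 0 0 0 -1;0 0 0 0 0 0 -1;0 0 0 0 0 0 -1;0 0 0 0 0 0 -1;0 0 0 0 0 0 -1;0 0 0 0 0 0 -1"}}

```text
t: 11.23
position: [0.5072, 0.0377, 0.1568]
tcp_rot: [0.605, 0.367, -0.604, 0.367]
wrist_force: [-0.6, 0.6, 4.6]
gripper_width: 0.0151
```

Call:
{"op": "move_arm", "data": {"plan": "-0.006 0 0 0 0 0 -1;0 0 0 -0.1 0 0 -1;0 0 0 -0.1 0 0 -1;0 0 0 -0.1 0 0 -1;0 0 0 -0.1 0 0 -1;0 0 0 -0.1 0 0 -1;0 0 0 -0.1 0 0 -1;0 0 0 0 0 0 -1;0 0 0 0 0 0 -1;0 0 0 0 0 0 -1"}}

```text
t: 12.07
position: [0.5075, 0.0378, 0.157]
tcp_rot: [0.593, 0.385, -0.593, 0.385]
wrist_force: [1.0, -0.5, 4.8]
gripper_width: 0.0155
```

```bash
python3 -c "
from h import *
st()"
```

```text
t 12.07 pos mm [507.5  37.8 157. ] jawyaw -24.03 xaxis [ 9.e-04  2.e-04 -1.e+00] F [ 1.01 -0.47  4.82] M [ 0.039  0.033 -0.129] w 15.5 j [ 0.22  0.36 -0.48  1.95  0.21  0.88 -0.79]
```

Call:
{"op": "move_arm", "data": {"plan": "-0.002 0 0 -0.1 0 0 -1;-0.002 0 0 -0.1 0 0 -1;-0.002 0 0 -0.1 0 0 -1;-0.002 0 0 -0.1 0 0 -1;-0.002 0 0 -0.1 0 0 -1;-0.002 0 0 -0.1 0 0 -1;-0.002 0 0 -0.1 0 0 -1;-0.002 0 0 -0.1 0 0 -1;0 0 0 0 0 0 -1;0 0 0 0 0 0 -1"}}

```text
t: 12.9
position: [0.5075, 0.0378, 0.1574]
tcp_rot: [0.578, 0.408, -0.577, 0.409]
wrist_force: [0.2, 1.2, 5.5]
gripper_width: 0.0151
```

```bash
python3 -c "
from h import *
st()"
```

```text
t 12.9 pos mm [507.5  37.8 157.4] jawyaw -19.45 xaxis [ 1.e-03  2.e-04 -1.e+00] F [0.19 1.22 5.48] M [ 0.074  0.042 -0.149] w 15.1 j [ 0.23  0.36 -0.5   1.95  0.22  0.89 -0.71]
```

Call:
{"op": "move_arm", "data": {"plan": "-0.005 0 0 -0.1 0 0 -1;-0.003 0 0 -0.1 0 0 -1;-0.003 0 0 -0.1 0 0 -1;-0.003 0 0 -0.1 0 0 -1;-0.003 0 0 -0.1 0 0 -1;-0.003 0 0 -0.1 0 0 -1;-0.003 0 0 -0.1 0 0 -1;-0.002 0 0 -0.1 0 0 -1;0 0 0 0 0 0 -1;0 0 0 0 0 0 -1"}}

```text
t: 13.73
position: [0.5071, 0.0377, 0.1577]
tcp_rot: [0.561, 0.431, -0.561, 0.431]
wrist_force: [0.6, 0.5, 3.7]
gripper_width: 0.015
```

```bash
python3 -c "
from h import *
st()"
```

```text
t 13.73 pos mm [507.1  37.7 157.7] jawyaw -14.89 xaxis [ 0.e+00  1.e-04 -1.e+00] F [0.6  0.52 3.69] M [ 0.377 -0.137 -0.002] w 15.0 j [ 0.25  0.36 -0.51  1.95  0.23  0.89 -0.64]
```

Call:
{"op": "move_arm", "data": {"plan": "-0.001 0 0 -0.1 0 0 -1;-0.002 0 0 -0.1 0 0 -1;-0.002 0 0 -0.1 0 0 -1;-0.002 0 0 -0.1 0 0 -1;-0.002 0 0 -0.1 0 0 -1;-0.002 0 0 -0.1 0 0 -1;-0.002 0 0 -0.1 0 0 -1;-0.002 0 0 -0.1 0 0 -1;0 0 0 0 0 0 -1;0 0 0 0 0 0 -1"}}

```text
t: 14.57
position: [0.5067, 0.0374, 0.1578]
tcp_rot: [-0.543, -0.453, 0.543, -0.453]
wrist_force: [-1.2, -0.3, -0.9]
gripper_width: 0.0152
```

```bash
python3 -c "
from h import *
st()"
```

```text
t 14.57 pos mm [506.7  37.4 157.8] jawyaw -10.32 xaxis [-9.e-04 -3.e-04 -1.e+00] F [-1.24 -0.34 -0.88] M [-0.11   0.158 -0.006] w 15.2 j [ 0.26  0.37 -0.53  1.95  0.23  0.89 -0.57]
```

Call:
{"op": "move_arm", "data": {"plan": "0.02 0 0 0 0 0 -1;0.02 0 0 0 0 0 -1;0.02 0 0 0 0 0 -1;0 0 0 0 0 0 -1;0 0 0 0 0 0 -1;0 0 0 0 0 0 -1;0 0 0 0 0 0 -1;0 0 0 0 0 0 -1;0 0 0 0 0 0 -1;0 0 0 0 0 0 -1"}}

```text
t: 15.4
position: [0.5069, 0.0375, 0.1572]
tcp_rot: [-0.543, -0.453, 0.543, -0.453]
wrist_force: [-3.8, -1.2, 9.1]
gripper_width: 0.015
```

```bash
python3 -c "
from h import *
st()"
```

```text
t 15.4 pos mm [506.9  37.5 157.2] jawyaw -10.32 xaxis [-1.e-04 -7.e-04 -1.e+00] F [-3.79 -1.23  9.13] M [-0.272  0.877 -0.015] w 15.0 j [ 0.26  0.37 -0.53  1.95  0.24  0.89 -0.57]
```

Call:
{"op": "move_arm", "data": {"plan": "-0.02 0 0 0 0 0 -1;-0.015 0 0 0 0 0 -1;0 0 0 -0.05 0 0 -1;0 0 0 -0.1 0 0 -1;0 0 0 -0.1 0 0 -1;0 0 0 -0.1 0 0 -1;0 0 0 -0.1 0 0 -1;0 0 0 0 0 0 -1;0 0 0 0 0 0 -1;0 0 0 0 0 0 -1"}}

```text
t: 16.23
position: [0.5071, 0.0377, 0.1573]
tcp_rot: [0.533, 0.465, -0.533, 0.465]
wrist_force: [-0.3, 0.2, -2.2]
gripper_width: 0.0149
```

```bash
python3 -c "
from h import *
st()"
```

```text
t 16.23 pos mm [507.1  37.7 157.3] jawyaw -7.74 xaxis [-0.e+00  2.e-04 -1.e+00] F [-0.25  0.23 -2.18] M [-0.021  0.01  -0.049] w 14.9 j [ 0.27  0.37 -0.54  1.95  0.24  0.89 -0.53]
```

Free now. Lowering carefully to test whether this is the 3 mm step or the full drop.

Call:
{"op": "move_arm", "data": {"plan": "0.02 0 0 0 0 0 -1;0.02 0 0 0 0 0 -1;0.02 0 0 0 0 0 -1;0.01 0 0 0 0 0 -1;0 0 0 0 0 0 -1;0 0 0 0 0 0 -1;0 0 0 0 0 0 -1;0 0 0 0 0 0 -1;0 0 0 0 0 0 -1;0 0 0 0 0 0 -1"}}

```text
t: 17.07
position: [0.5071, 0.0377, 0.1557]
tcp_rot: [0.533, 0.465, -0.533, 0.465]
wrist_force: [0.3, -0.2, -2.3]
gripper_width: 0.0153
```

```bash
python3 -c "
from h import *
st()"
```

```text
t 17.07 pos mm [507.1  37.7 155.7] jawyaw -7.74 xaxis [ 1.e-04  0.e+00 -1.e+00] F [ 0.33 -0.21 -2.26] M [-0.035 -0.154  0.028] w 15.3 j [ 0.27  0.37 -0.54  1.95  0.24  0.89 -0.53]
```

Call:
{"op": "move_arm", "data": {"plan": "0.02 0 0 0 0 0 -1;0 0 0 0 0 0 -1;0.02 0 0 0 0 0 -1;0 0 0 0 0 0 -1;0.02 0 0 0 0 0 -1;0 0 0 0 0 0 -1;0 0 0 0 0 0 -1;0 0 0 0 0 0 -1;0 0 0 0 0 0 -1;0 0 0 0 0 0 -1"}}

```text
t: 17.9
position: [0.5073, 0.0376, 0.155]
tcp_rot: [0.533, 0.465, -0.532, 0.465]
wrist_force: [-1.4, -0.7, 7.5]
gripper_width: 0.0151
```

```bash
python3 -c "
from h import *
st()"
```

```text
t 17.9 pos mm [507.3  37.6 155. ] jawyaw -7.74 xaxis [ 7.e-04 -4.e-04 -1.e+00] F [-1.43 -0.72  7.48] M [-0.132  0.533  0.122] w 15.1 j [ 0.27  0.37 -0.54  1.95  0.24  0.89 -0.53]
```

That was the 3 mm step: contact again at about 155.0, seat about 9 mm. I'll ease the force and keep turning backward.

Call:
{"op": "move_arm", "data": {"plan": "-0.02 0 0 0 0 0 -1;-0.002 0 0 -0.1 0 0 -1;-0.002 0 0 -0.1 0 0 -1;-0.002 0 0 -0.1 0 0 -1;-0.002 0 0 -0.1 0 0 -1;-0.002 0 0 -0.1 0 0 -1;-0.002 0 0 -0.1 0 0 -1;-0.002 0 0 -0.1 0 0 -1;0 0 0 0 0 0 -1;0 0 0 0 0 0 -1"}}

```text
t: 18.73
position: [0.5073, 0.0378, 0.1554]
tcp_rot: [0.516, 0.484, -0.516, 0.484]
wrist_force: [-0.4, -0.0, 4.9]
gripper_width: 0.0151
```

```bash
python3 -c "
from h import *
st()"
```

```text
t 18.73 pos mm [507.3  37.8 155.4] jawyaw -3.69 xaxis [ 6.e-04  2.e-04 -1.e+00] F [-0.39 -0.04  4.86] M [ 0.001  0.101 -0.14 ] w 15.1 j [ 0.28  0.37 -0.55  1.95  0.25  0.89 -0.47]
```

Call:
{"op": "move_arm", "data": {"plan": "-0.004 0 0 -0.1 0 0 -1;-0.002 0 0 -0.1 0 0 -1;-0.002 0 0 -0.1 0 0 -1;-0.002 0 0 -0.1 0 0 -1;-0.002 0 0 -0.1 0 0 -1;-0.002 0 0 -0.1 0 0 -1;-0.002 0 0 -0.1 0 0 -1;-0.002 0 0 -0.1 0 0 -1;0 0 0 0 0 0 -1;0 0 0 0 0 0 -1"}}

```text
t: 19.57
position: [0.5073, 0.0378, 0.1558]
tcp_rot: [0.496, 0.504, -0.496, 0.504]
wrist_force: [-0.7, -0.2, 6.4]
gripper_width: 0.0152
```

```bash
python3 -c "
from h import *
st()"
```

```text
t 19.57 pos mm [507.3  37.8 155.8] jawyaw 0.9 xaxis [ 5.e-04  2.e-04 -1.e+00] F [-0.75 -0.18  6.43] M [-0.017  0.092 -0.145] w 15.2 j [ 0.29  0.38 -0.57  1.94  0.26  0.89 -0.4 ]
```

Call:
{"op": "move_arm", "data": {"plan": "-0.012 0 0 -0.1 0 0 -1;-0.003 0 0 -0.1 0 0 -1;-0.003 0 0 -0.1 0 0 -1;-0.003 0 0 -0.1 0 0 -1;-0.003 0 0 -0.1 0 0 -1;-0.003 0 0 -0.1 0 0 -1;-0.003 0 0 -0.1 0 0 -1;-0.003 0 0 -0.1 0 0 -1;0 0 0 0 0 0 -1;0 0 0 0 0 0 -1"}}

```text
t: 20.4
position: [0.5071, 0.0377, 0.1563]
tcp_rot: [0.476, 0.523, -0.476, 0.523]
wrist_force: [0.8, 0.8, 2.8]
gripper_width: 0.0153
```

```bash
python3 -c "
from h import *
st()"
```

```text
t 20.4 pos mm [507.1  37.7 156.3] jawyaw 5.45 xaxis [-0.  0. -1.] F [0.79 0.79 2.8 ] M [ 0.154 -0.142  0.004] w 15.3 j [ 0.31  0.38 -0.59  1.94  0.27  0.9  -0.32]
```

Call:
{"op": "move_arm", "data": {"plan": "-0.002 0 0 -0.1 0 0 -1;-0.002 0 0 -0.1 0 0 -1;-0.002 0 0 -0.1 0 0 -1;-0.002 0 0 -0.1 0 0 -1;-0.002 0 0 -0.1 0 0 -1;-0.002 0 0 -0.1 0 0 -1;-0.002 0 0 -0.1 0 0 -1;-0.002 0 0 -0.1 0 0 -1;0 0 0 0 0 0 -1;0 0 0 0 0 0 -1"}}

```text
t: 21.23
position: [0.507, 0.0376, 0.1567]
tcp_rot: [0.454, 0.542, -0.454, 0.542]
wrist_force: [-1.0, 0.4, 1.9]
gripper_width: 0.0148
```

```bash
python3 -c "
from h import *
st()"
```

```text
t 21.23 pos mm [507.   37.6 156.7] jawyaw 10.03 xaxis [-1.e-04 -1.e-04 -1.e+00] F [-0.98  0.42  1.9 ] M [ 0.177 -0.068 -0.015] w 14.8 j [ 0.32  0.38 -0.61  1.94  0.28  0.9  -0.25]
```

Call:
{"op": "move_arm", "data": {"plan": "0 0 0 -0.1 0 0 -1;-0.002 0 0 -0.1 0 0 -1;-0.002 0 0 -0.1 0 0 -1;-0.002 0 0 -0.1 0 0 -1;-0.002 0 0 -0.1 0 0 -1;-0.002 0 0 -0.1 0 0 -1;-0.002 0 0 -0.1 0 0 -1;-0.002 0 0 -0.1 0 0 -1;0 0 0 0 0 0 -1;0 0 0 0 0 0 -1"}}

```text
t: 22.07
position: [0.5071, 0.0376, 0.1571]
tcp_rot: [0.432, 0.56, -0.432, 0.56]
wrist_force: [-0.4, -0.5, 4.0]
gripper_width: 0.0152
```

```bash
python3 -c "
from h import *
st()"
```

```text
t 22.07 pos mm [507.1  37.6 157.1] jawyaw 14.62 xaxis [ 1.e-04 -1.e-04 -1.e+00] F [-0.37 -0.48  3.96] M [ 0.073  0.084 -0.043] w 15.2 j [ 0.33  0.39 -0.62  1.94  0.28  0.9  -0.18]
```

Call:
{"op": "move_arm", "data": {"plan": "-0.004 0 0 -0.1 0 0 -1;-0.002 0 0 -0.1 0 0 -1;-0.002 0 0 -0.1 0 0 -1;-0.002 0 0 -0.1 0 0 -1;-0.002 0 0 -0.1 0 0 -1;-0.002 0 0 -0.1 0 0 -1;-0.002 0 0 -0.1 0 0 -1;-0.002 0 0 -0.1 0 0 -1;0 0 0 0 0 0 -1;0 0 0 0 0 0 -1"}}

```text
t: 22.9
position: [0.5071, 0.0376, 0.1576]
tcp_rot: [0.41, 0.576, -0.41, 0.576]
wrist_force: [-0.7, -1.0, 3.7]
gripper_width: 0.015
```

```bash
python3 -c "
from h import *
st()"
```

```text
t 22.9 pos mm [507.1  37.6 157.6] jawyaw 19.2 xaxis [-0.e+00 -1.e-04 -1.e+00] F [-0.7  -1.02  3.68] M [ 0.043  0.122 -0.037] w 15.0 j [ 0.35  0.39 -0.64  1.94  0.29  0.91 -0.11]
```

Call:
{"op": "move_arm", "data": {"plan": "-0.003 0 0 -0.1 0 0 -1;-0.002 0 0 -0.1 0 0 -1;-0.002 0 0 -0.1 0 0 -1;-0.002 0 0 -0.1 0 0 -1;-0.002 0 0 -0.1 0 0 -1;-0.002 0 0 -0.1 0 0 -1;-0.002 0 0 -0.1 0 0 -1;-0.002 0 0 -0.1 0 0 -1;0 0 0 0 0 0 -1;0 0 0 0 0 0 -1"}}

```text
t: 23.73
position: [0.507, 0.0376, 0.158]
tcp_rot: [0.386, 0.592, -0.386, 0.592]
wrist_force: [-0.1, -1.1, 4.2]
gripper_width: 0.0153
```

```bash
python3 -c "
from h import *
st()"
```

```text
t 23.73 pos mm [507.   37.6 158. ] jawyaw 23.78 xaxis [-0.e+00 -1.e-04 -1.e+00] F [-0.13 -1.12  4.22] M [-0.022  0.229 -0.056] w 15.3 j [ 0.36  0.39 -0.66  1.94  0.3   0.91 -0.04]
```

Call:
{"op": "move_arm", "data": {"plan": "-0.004 0 0 -0.1 0 0 -1;-0.002 0 0 -0.1 0 0 -1;-0.002 0 0 -0.1 0 0 -1;-0.002 0 0 -0.1 0 0 -1;-0.002 0 0 -0.1 0 0 -1;-0.002 0 0 -0.1 0 0 -1;-0.002 0 0 -0.1 0 0 -1;-0.002 0 0 -0.1 0 0 -1;0 0 0 0 0 0 -1;0 0 0 0 0 0 -1"}}

```text
t: 24.57
position: [0.5071, 0.0376, 0.1584]
tcp_rot: [0.362, 0.607, -0.362, 0.607]
wrist_force: [0.0, -0.3, 3.3]
gripper_width: 0.0153
```

```bash
python3 -c "
from h import *
st()"
```

```text
t 24.57 pos mm [507.1  37.6 158.4] jawyaw 28.37 xaxis [-0.e+00 -1.e-04 -1.e+00] F [ 0.02 -0.31  3.33] M [-0.146  0.221 -0.062] w 15.3 j [ 0.38  0.4  -0.68  1.94  0.31  0.91  0.04]
```

Call:
{"op": "move_arm", "data": {"plan": "-0.003 0 0 -0.1 0 0 -1;-0.002 0 0 -0.1 0 0 -1;-0.002 0 0 -0.1 0 0 -1;-0.002 0 0 -0.1 0 0 -1;-0.002 0 0 -0.1 0 0 -1;-0.002 0 0 -0.1 0 0 -1;-0.002 0 0 -0.1 0 0 -1;0 0 0 0 0 0 -1;0 0 0 0 0 0 -1;0 0 0 0 0 0 -1"}}

```text
t: 25.4
position: [0.507, 0.0376, 0.1588]
tcp_rot: [0.341, 0.62, -0.341, 0.62]
wrist_force: [-1.5, -0.5, 3.3]
gripper_width: 0.0153
```

```bash
python3 -c "
from h import *
st()"
```

```text
t 25.4 pos mm [507.   37.6 158.8] jawyaw 32.37 xaxis [-0.e+00 -1.e-04 -1.e+00] F [-1.52 -0.47  3.31] M [-0.141  0.234  0.005] w 15.3 j [ 0.39  0.4  -0.69  1.94  0.32  0.92  0.1 ]
```

Call:
{"op": "move_arm", "data": {"plan": "-0.003 0 0 -0.1 0 0 -1;-0.002 0 0 -0.1 0 0 -1;-0.002 0 0 -0.1 0 0 -1;-0.002 0 0 -0.1 0 0 -1;-0.002 0 0 -0.1 0 0 -1;-0.002 0 0 -0.1 0 0 -1;-0.002 0 0 -0.1 0 0 -1;0 0 0 0 0 0 -1;0 0 0 0 0 0 -1;0 0 0 0 0 0 -1"}}

```text
t: 26.23
position: [0.507, 0.0376, 0.1592]
tcp_rot: [0.319, 0.631, -0.319, 0.631]
wrist_force: [-0.9, -1.0, 3.2]
gripper_width: 0.0153
```

```bash
python3 -c "
from h import *
st()"
```

```text
t 26.23 pos mm [507.   37.6 159.2] jawyaw 36.38 xaxis [-0.e+00 -1.e-04 -1.e+00] F [-0.88 -0.97  3.23] M [-0.23   0.269 -0.053] w 15.3 j [ 0.4   0.4  -0.71  1.94  0.33  0.92  0.16]
```

Call:
{"op": "move_arm", "data": {"plan": "-0.003 0 0 -0.1 0 0 -1;-0.002 0 0 -0.1 0 0 -1;-0.002 0 0 -0.1 0 0 -1;-0.002 0 0 -0.1 0 0 -1;-0.002 0 0 -0.1 0 0 -1;-0.002 0 0 -0.1 0 0 -1;-0.002 0 0 -0.1 0 0 -1;0 0 0 0 0 0 -1;0 0 0 0 0 0 -1;0 0 0 0 0 0 -1"}}

```text
t: 27.07
position: [0.5071, 0.0376, 0.1595]
tcp_rot: [0.297, 0.642, -0.297, 0.642]
wrist_force: [-1.2, -1.1, 2.2]
gripper_width: 0.0152
```

```bash
python3 -c "
from h import *
st()"
```

```text
t 27.07 pos mm [507.1  37.6 159.5] jawyaw 40.39 xaxis [ 0.e+00 -1.e-04 -1.e+00] F [-1.16 -1.07  2.18] M [-0.29   0.261 -0.057] w 15.2 j [ 0.41  0.41 -0.73  1.93  0.34  0.92  0.22]
```

Call:
{"op": "move_arm", "data": {"plan": "-0.002 0 0 -0.1 0 0 -1;-0.001 0 0 -0.1 0 0 -1;-0.002 0 0 -0.1 0 0 -1;-0.002 0 0 -0.1 0 0 -1;-0.002 0 0 -0.1 0 0 -1;-0.002 0 0 -0.1 0 0 -1;-0.002 0 0 -0.1 0 0 -1;0 0 0 0 0 0 -1;0 0 0 0 0 0 -1;0 0 0 0 0 0 -1"}}

```text
t: 27.9
position: [0.5071, 0.0377, 0.1598]
tcp_rot: [0.274, 0.652, -0.274, 0.652]
wrist_force: [-0.3, -1.1, 3.1]
gripper_width: 0.0154
```

```bash
python3 -c "
from h import *
st()"
```

```text
t 27.9 pos mm [507.1  37.7 159.8] jawyaw 44.41 xaxis [ 1.e-04  0.e+00 -1.e+00] F [-0.32 -1.08  3.1 ] M [-0.2    0.157 -0.072] w 15.4 j [ 0.42  0.41 -0.74  1.93  0.34  0.93  0.29]
```

Call:
{"op": "move_arm", "data": {"plan": "-0.002 0 0 -0.1 0 0 -1;-0.002 0 0 -0.1 0 0 -1;-0.002 0 0 -0.1 0 0 -1;-0.002 0 0 -0.1 0 0 -1;-0.002 0 0 -0.1 0 0 -1;0 0 0 -0.1 0 0 -1;0 0 0 0 0 0 -1;0 0 0 0 0 0 -1;0 0 0 0 0 0 -1;0 0 0 0 0 0 -1"}}

```text
t: 28.73
position: [0.507, 0.0377, 0.16]
tcp_rot: [0.254, 0.66, -0.254, 0.66]
wrist_force: [0.2, 0.5, -0.4]
gripper_width: 0.0152
```

```bash
python3 -c "
from h import *
st()"
```

```text
t 28.73 pos mm [507.   37.7 160. ] jawyaw 47.84 xaxis [-3.e-04 -0.e+00 -1.e+00] F [ 0.21  0.54 -0.42] M [ 0.056  0.03  -0.007] w 15.2 j [ 0.43  0.41 -0.76  1.93  0.35  0.93  0.34]
```

Call:
{"op": "move_arm", "data": {"plan": "0 0 0 -0.1 0 0 -1;0 0 0 -0.1 0 0 -1;0 0 0 -0.1 0 0 -1;0 0 0 -0.1 0 0 -1;0 0 0 0 0 0 -1;0.02 0 0 0 0 0 -1;0.02 0 0 0 0 0 -1;0 0 0 0 0 0 -1;0 0 0 0 0 0 -1;0 0 0 0 0 0 -1"}}

```text
t: 29.57
position: [0.5071, 0.0376, 0.1591]
tcp_rot: [0.241, 0.665, -0.241, 0.665]
wrist_force: [-0.3, -0.6, -2.1]
gripper_width: 0.0152
```

```bash
python3 -c "
from h import *
st()"
```

```text
t 29.57 pos mm [507.1  37.6 159.1] jawyaw 50.13 xaxis [ 0.e+00 -1.e-04 -1.e+00] F [-0.26 -0.6  -2.06] M [-0.042  0.036  0.024] w 15.2 j [ 0.44  0.42 -0.77  1.93  0.36  0.93  0.37]
```

Free at 159.1, below the ridge top. Lowering to see how far it goes; 155 to 156 would mean another step, about 150 the drop.

Call:
{"op": "move_arm", "data": {"plan": "0.02 0 0 0 0 0 -1;0.02 0 0 0 0 0 -1;0.02 0 0 0 0 0 -1;0.02 0 0 0 0 0 -1;0.02 0 0 0 0 0 -1;0 0 0 0 0 0 -1;0 0 0 0 0 0 -1;0 0 0 0 0 0 -1;0 0 0 0 0 0 -1;0 0 0 0 0 0 -1"}}

```text
t: 30.4
position: [0.507, 0.0375, 0.1566]
tcp_rot: [0.241, 0.665, -0.241, 0.665]
wrist_force: [-0.8, -2.3, -1.8]
gripper_width: 0.0152
```

```bash
python3 -c "
from h import *
st()"
```

```text
t 30.4 pos mm [507.   37.5 156.6] jawyaw 50.13 xaxis [-2.e-04 -2.e-04 -1.e+00] F [-0.79 -2.26 -1.85] M [-0.407  0.172  0.028] w 15.2 j [ 0.44  0.42 -0.76  1.94  0.36  0.92  0.37]
```

Call:
{"op": "move_arm", "data": {"plan": "0.02 0 0 0 0 0 -1;0.02 0 0 0 0 0 -1;0.02 0 0 0 0 0 -1;0.02 0 0 0 0 0 -1;0 0 0 0 0 0 -1;0 0 0 0 0 0 -1;0 0 0 0 0 0 -1;0 0 0 0 0 0 -1;0 0 0 0 0 0 -1;0 0 0 0 0 0 -1"}}

```text
t: 31.23
position: [0.5071, 0.0376, 0.1547]
tcp_rot: [0.241, 0.665, -0.241, 0.665]
wrist_force: [-2.5, -3.3, 3.9]
gripper_width: 0.0151
```

```bash
python3 -c "
from h import *
st()"
```

```text
t 31.23 pos mm [507.1  37.6 154.7] jawyaw 50.13 xaxis [ 1.e-04 -2.e-04 -1.e+00] F [-2.52 -3.29  3.9 ] M [-0.718  0.542  0.226] w 15.1 j [ 0.44  0.42 -0.76  1.94  0.37  0.92  0.37]
```

Call:
{"op": "move_arm", "data": {"plan": "-0.02 -0.01 0 0 0 0 -1;0 0 0 -0.1 0 0 -1;0 0 0 -0.1 0 0 -1;0 0 0 -0.1 0 0 -1;0 0 0 -0.1 0 0 -1;0 0 0 0 0 0 -1;0 0 0 0 0 0 -1;0 0 0 0 0 0 -1;0 0 0 0 0 0 -1;0 0 0 0 0 0 -1"}}

```text
t: 32.07
position: [0.5069, 0.0375, 0.1551]
tcp_rot: [0.228, 0.669, -0.228, 0.669]
wrist_force: [0.3, -0.3, -3.1]
gripper_width: 0.0153
```

```bash
python3 -c "
from h import *
st()"
```

```text
t 32.07 pos mm [506.9  37.5 155.1] jawyaw 52.43 xaxis [ 0.e+00  1.e-04 -1.e+00] F [ 0.27 -0.27 -3.05] M [-0.034  0.04   0.013] w 15.3 j [ 0.44  0.43 -0.77  1.94  0.37  0.92  0.4 ]
```

Completely free now (no lateral force, no torque). Lowering.

Call:
{"op": "move_arm", "data": {"plan": "0.02 0 0 0 0 0 -1;0.02 0 0 0 0 0 -1;0.02 0 0 0 0 0 -1;0.02 0 0 0 0 0 -1;0.02 0 0 0 0 0 -1;0 0 0 0 0 0 -1;0 0 0 0 0 0 -1;0 0 0 0 0 0 -1;0 0 0 0 0 0 -1;0 0 0 0 0 0 -1"}}

```text
t: 32.9
position: [0.5069, 0.0375, 0.1526]
tcp_rot: [0.228, 0.669, -0.228, 0.669]
wrist_force: [0.2, 0.2, -2.0]
gripper_width: 0.0151
```

```bash
python3 -c "
from h import *
st()"
```

```text
t 32.9 pos mm [506.9  37.5 152.6] jawyaw 52.43 xaxis [ 1.e-04 -0.e+00 -1.e+00] F [ 0.18  0.24 -1.99] M [ 0.028 -0.022 -0.005] w 15.1 j [ 0.44  0.43 -0.77  1.94  0.37  0.92  0.4 ]
```

Call:
{"op": "move_arm", "data": {"plan": "0.02 0 0 0 0 0 -1;0.02 0 0 0 0 0 -1;0.015 0 0 0 0 0 -1;0.01 0 0 0 0 0 -1;0 0 0 0 0 0 -1;0 0 0 0 0 0 -1;0 0 0 0 0 0 -1;0 0 0 0 0 0 -1;0 0 0 0 0 0 -1;0 0 0 0 0 0 -1"}}

```text
t: 33.73
position: [0.5069, 0.0375, 0.151]
tcp_rot: [0.228, 0.669, -0.228, 0.669]
wrist_force: [-0.2, -0.1, -2.1]
gripper_width: 0.0151
```

```bash
python3 -c "
from h import *
st()"
```

```text
t 33.73 pos mm [506.9  37.5 151. ] jawyaw 52.43 xaxis [ 0. -0. -1.] F [-0.25 -0.1  -2.14] M [ 0.017  0.032 -0.025] w 15.1 j [ 0.44  0.43 -0.77  1.94  0.38  0.92  0.4 ]
```

Call:
{"op": "move_arm", "data": {"plan": "0.01 0 0 0 0 0 -1;0.01 0 0 0 0 0 -1;0.01 0 0 0 0 0 -1;0.01 0 0 0 0 0 -1;0 0 0 0 0 0 -1;0 0 0 0 0 0 -1;0 0 0 0 0 0 -1;0 0 0 0 0 0 -1;0 0 0 0 0 0 -1;0 0 0 0 0 0 -1"}}

```text
t: 34.57
position: [0.507, 0.0375, 0.1507]
tcp_rot: [0.228, 0.669, -0.228, 0.67]
wrist_force: [-2.9, -1.2, 6.9]
gripper_width: 0.0154
```

```bash
python3 -c "
from h import *
st()"
```

```text
t 34.57 pos mm [507.   37.5 150.7] jawyaw 52.43 xaxis [ 4.e-04 -5.e-04 -1.e+00] F [-2.89 -1.16  6.88] M [-0.192  0.699 -0.021] w 15.4 j [ 0.44  0.43 -0.77  1.94  0.38  0.91  0.4 ]
```

Dropped: contact at 150.7, seat about 4.7 mm. Easing the force and turning forward.

Call:
{"op": "move_arm", "data": {"plan": "-0.015 0 0 0 0 0 -1;0 0 0 0 0 0 -1;0.002 0 0 0.1 0 0 -1;0.002 0 0 0.1 0 0 -1;0.002 0 0 0.1 0 0 -1;0.002 0 0 0.1 0 0 -1;0.002 0 0 0.1 0 0 -1;0.002 0 0 0.1 0 0 -1;0 0 0 0 0 0 -1;0 0 0 0 0 0 -1"}}

```text
t: 35.4
position: [0.5078, 0.0375, 0.1504]
tcp_rot: [0.248, 0.662, -0.248, 0.663]
wrist_force: [2.3, -0.3, 5.6]
gripper_width: 0.0152
```

```bash
python3 -c "
from h import *
st()"
```

```text
t 35.4 pos mm [507.8  37.5 150.4] jawyaw 48.96 xaxis [ 1.8e-03  1.0e-04 -1.0e+00] F [ 2.32 -0.34  5.6 ] M [-0.106 -0.434  0.093] w 15.2 j [ 0.43  0.43 -0.75  1.94  0.37  0.91  0.35]
```

Call:
{"op": "move_arm", "data": {"plan": "0 0 0 0.1 0 0 -1;0.001 0 0 0.1 0 0 -1;0.001 0 0 0.1 0 0 -1;0.002 0 0 0.1 0 0 -1;0.002 0 0 0.1 0 0 -1;0.002 0 0 0.1 0 0 -1;0.002 0 0 0.1 0 0 -1;0.002 0 0 0.1 0 0 -1;0 0 0 0 0 0 -1;0 0 0 0 0 0 -1"}}

```text
t: 36.23
position: [0.5072, 0.0372, 0.1499]
tcp_rot: [0.274, 0.652, -0.274, 0.652]
wrist_force: [1.1, -1.5, 5.3]
gripper_width: 0.015
```

```bash
python3 -c "
from h import *
st()"
```

```text
t 36.23 pos mm [507.2  37.2 149.9] jawyaw 44.35 xaxis [ 5.e-04 -3.e-04 -1.e+00] F [ 1.11 -1.45  5.26] M [-0.327 -0.372  0.035] w 15.0 j [ 0.42  0.42 -0.73  1.94  0.36  0.91  0.28]
```

Call:
{"op": "move_arm", "data": {"plan": "0.002 0 0 0.15 0 0 -1;0.003 0 0 0.15 0 0 -1;0.003 0 0 0.15 0 0 -1;0.003 0 0 0.15 0 0 -1;0.003 0 0 0.15 0 0 -1;0.003 0 0 0.15 0 0 -1;0.003 0 0 0.15 0 0 -1;0.003 0 0 0.15 0 0 -1;0 0 0 0 0 0 -1;0 0 0 0 0 0 -1"}}

```text
t: 37.07
position: [0.5064, 0.037, 0.1493]
tcp_rot: [0.313, 0.634, -0.313, 0.634]
wrist_force: [-0.3, -1.0, 7.9]
gripper_width: 0.0152
```

```bash
python3 -c "
from h import *
st()"
```

```text
t 37.07 pos mm [506.4  37.  149.3] jawyaw 37.46 xaxis [-1.e-03 -8.e-04 -1.e+00] F [-0.35 -0.99  7.88] M [-0.213  0.274  0.026] w 15.2 j [ 0.4   0.42 -0.71  1.95  0.34  0.9   0.17]
```

Call:
{"op": "move_arm", "data": {"plan": "-0.01 0 0 0 0 0 -1;0.002 0 0 0.15 0 0 -1;0.003 0 0 0.15 0 0 -1;0.002 0 0 0.15 0 0 -1;0.003 0 0 0.15 0 0 -1;0.002 0 0 0.15 0 0 -1;0.003 0 0 0.15 0 0 -1;0.002 0 0 0.15 0 0 -1;0 0 0 0 0 0 -1;0 0 0 0 0 0 -1"}}

```text
t: 37.9
position: [0.506, 0.0378, 0.1488]
tcp_rot: [0.345, 0.617, -0.346, 0.616]
wrist_force: [-1.1, 0.5, 6.5]
gripper_width: 0.0148
```

```bash
python3 -c "
from h import *
st()"
```

```text
t 37.9 pos mm [506.   37.8 148.8] jawyaw 31.47 xaxis [-1.8e-03  1.0e-04 -1.0e+00] F [-1.1   0.53  6.54] M [0.224 0.362 0.089] w 14.8 j [ 0.38  0.41 -0.68  1.95  0.33  0.9   0.08]
```

Call:
{"op": "move_arm", "data": {"plan": "-0.01 0 0 0 0 0 -1;0.002 0 0 0.15 0 0 -1;0.003 0 0 0.15 0 0 -1;0.002 0 0 0.15 0 0 -1;0.003 0 0 0.15 0 0 -1;0.002 0 0 0.15 0 0 -1;0.003 0 0 0.15 0 0 -1;0.002 0 0 0.15 0 0 -1;0 0 0 0 0 0 -1;0 0 0 0 0 0 -1"}}

```text
t: 38.73
position: [0.5069, 0.0374, 0.1488]
tcp_rot: [0.377, 0.598, -0.377, 0.598]
wrist_force: [-0.7, -0.8, -2.0]
gripper_width: 0.0154
```

```bash
python3 -c "
from h import *
st()"
```

```text
t 38.73 pos mm [506.9  37.4 148.8] jawyaw 25.49 xaxis [-1.e-04 -1.e-04 -1.e+00] F [-0.66 -0.77 -2.  ] M [-0.028  0.023  0.027] w 15.4 j [ 0.36  0.41 -0.66  1.95  0.32  0.89 -0.02]
```

Call:
{"op": "move_arm", "data": {"plan": "0.01 0 0 0 0 0 -1;0.01 0 0 0 0 0 -1;0.005 0 0 0 0 0 -1;0 0 0 0 0 0 -1;0 0 0 0 0 0 -1;0 0 0 0 0 0 -1;0 0 0 0 0 0 -1;0 0 0 0 0 0 -1;0 0 0 0 0 0 -1;0 0 0 0 0 0 -1"}}

```text
t: 39.57
position: [0.5069, 0.0375, 0.1482]
tcp_rot: [0.377, 0.598, -0.377, 0.598]
wrist_force: [-0.3, -0.1, -0.7]
gripper_width: 0.015
```

```bash
python3 -c "
from h import *
st()"
```

```text
t 39.57 pos mm [506.9  37.5 148.2] jawyaw 25.5 xaxis [ 1.e-04 -0.e+00 -1.e+00] F [-0.25 -0.12 -0.65] M [ 0.033  0.044 -0.033] w 15.0 j [ 0.36  0.41 -0.66  1.95  0.32  0.89 -0.02]
```

Call:
{"op": "move_arm", "data": {"plan": "0.012 0 0 0 0 0 -1;0.003 0 0 0.15 0 0 -1;0.003 0 0 0.15 0 0 -1;0.003 0 0 0.15 0 0 -1;0.003 0 0 0.15 0 0 -1;0.003 0 0 0.15 0 0 -1;0.004 0 0 0.15 0 0 -1;0.004 0 0 0.15 0 0 -1;0 0 0 0 0 0 -1;0 0 0 0 0 0 -1"}}

```text
t: 40.4
position: [0.5072, 0.0374, 0.1476]
tcp_rot: [0.408, 0.577, -0.408, 0.578]
wrist_force: [0.8, -1.4, 4.8]
gripper_width: 0.0153
```

```bash
python3 -c "
from h import *
st()"
```

```text
t 40.4 pos mm [507.2  37.4 147.6] jawyaw 19.45 xaxis [ 6.e-04 -2.e-04 -1.e+00] F [ 0.83 -1.43  4.82] M [-0.43   0.012 -0.01 ] w 15.3 j [ 0.34  0.4  -0.63  1.95  0.3   0.88 -0.11]
```

Call:
{"op": "move_arm", "data": {"plan": "0 0 0 0 0 0 -1;0.003 0 0 0.15 0 0 -1;0.003 0 0 0.15 0 0 -1;0.003 0 0 0.15 0 0 -1;0.003 0 0 0.15 0 0 -1;0.003 0 0 0.15 0 0 -1;0.003 0 0 0.15 0 0 -1;0.003 0 0 0.15 0 0 -1;0 0 0 0 0 0 -1;0 0 0 0 0 0 -1"}}

```text
t: 41.23
position: [0.507, 0.0379, 0.147]
tcp_rot: [0.438, 0.555, -0.438, 0.555]
wrist_force: [-1.4, -0.3, 5.7]
gripper_width: 0.0154
```

```bash
python3 -c "
from h import *
st()"
```

```text
t 41.23 pos mm [507.   37.9 147. ] jawyaw 13.47 xaxis [ 3.e-04  4.e-04 -1.e+00] F [-1.44 -0.34  5.69] M [-0.041  0.082 -0.07 ] w 15.4 j [ 0.32  0.4  -0.61  1.95  0.29  0.88 -0.21]
```

Call:
{"op": "move_arm", "data": {"plan": "-0.003 0 0 0 0 0 -1;0.002 0 0 0.1 0 0 -1;0.002 0 0 0.1 0 0 -1;0.002 0 0 0.1 0 0 -1;0.002 0 0 0.1 0 0 -1;0.002 0 0 0.1 0 0 -1;0.002 0 0 0.1 0 0 -1;0.002 0 0 0.1 0 0 -1;0.002 0 0 0.1 0 0 -1;0 0 0 0 0 0 -1"}}

```text
t: 42.07
position: [0.5071, 0.0372, 0.1466]
tcp_rot: [0.46, 0.537, -0.46, 0.537]
wrist_force: [0.3, 0.3, 5.8]
gripper_width: 0.0153
```

```bash
python3 -c "
from h import *
st()"
```

```text
t 42.07 pos mm [507.1  37.2 146.6] jawyaw 8.81 xaxis [ 3.e-04 -4.e-04 -1.e+00] F [0.34 0.26 5.78] M [-0.066  0.013  0.049] w 15.3 j [ 0.31  0.39 -0.59  1.95  0.28  0.88 -0.28]
```

Call:
{"op": "move_arm", "data": {"plan": "-0.004 0 0 0 0 0 -1;0.002 0 0 0.1 0 0 -1;0.002 0 0 0.1 0 0 -1;0.002 0 0 0.1 0 0 -1;0.002 0 0 0.1 0 0 -1;0.002 0 0 0.1 0 0 -1;0.002 0 0 0.1 0 0 -1;0 0 0 0 0 0 -1;0 0 0 0 0 0 -1;0 0 0 0 0 0 -1"}}

```text
t: 42.9
position: [0.5064, 0.0371, 0.1463]
tcp_rot: [0.476, 0.523, -0.476, 0.523]
wrist_force: [-1.2, -0.8, 7.8]
gripper_width: 0.0149
```

```bash
python3 - <<'E'
from h import *
st()
from bench import robot
im,d=robot.get_image("scene"); np.savez("scene5.npz",im=im,d=d,**robot.camera_info("scene"))
crop(im,255,130,85,75,8,'pics/a5.png')
P=cloud(d,robot.camera_info("scene")['camera_matrix'],robot.camera_info("scene")['world_to_cam'])[...,2]
zz=P[150:185,270:320];m=(zz>.117)&(zz<.13);print(np.median(zz[m]),m.sum(),np.histogram(zz[m],bins=np.arange(.117,.131,.001))[0])
E
```

```text
t 42.9 pos mm [506.4  37.1 146.3] jawyaw 5.38 xaxis [-1.1e-03 -7.0e-04 -1.0e+00] F [-1.23 -0.76  7.85] M [-0.126  0.473  0.04 ] w 14.9 j [ 0.3   0.39 -0.58  1.95  0.28  0.87 -0.33]
0.12304587257278671 439 [ 7 16 20 13 73 90 98 62 31  9  5 10  5]
```

View pics/a5.png

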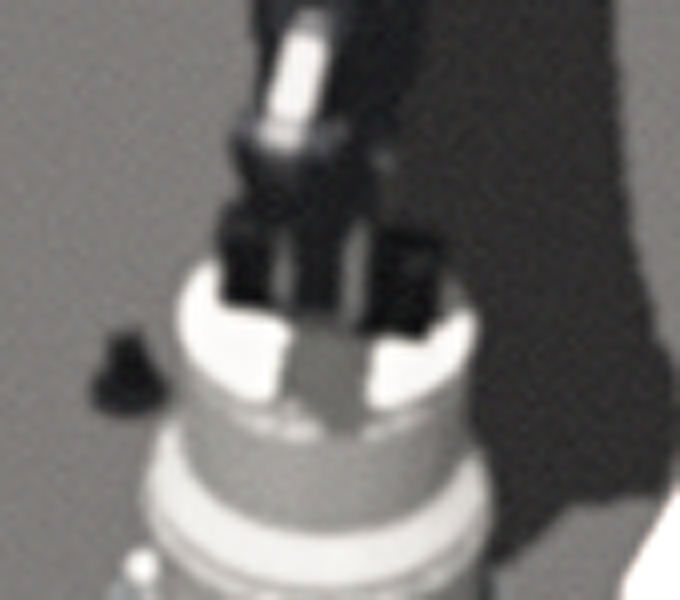

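The image shows the flange almost closed on the rim; depth puts the flange top at about 123 mm and home is 123. I'll ease the force and turn a little more until the height stops falling.

Call:
{"op": "move_arm", "data": {"plan": "-0.015 0 0 0 0 0 -1;0.002 0 0 0.1 0 0 -1;0.001 0 0 0.1 0 0 -1;0.002 0 0 0.1 0 0 -1;0.001 0 0 0.1 0 0 -1;0.002 0 0 0.1 0 0 -1;0.001 0 0 0.1 0 0 -1;0 0 0 0 0 0 -1;0 0 0 0 0 0 -1;0 0 0 0 0 0 -1"}}

```text
t: 43.78
position: [0.5068, 0.0375, 0.1462]
tcp_rot: [0.491, 0.509, -0.491, 0.509]
wrist_force: [0.6, 0.4, -1.9]
gripper_width: 0.0155
```

```bash
python3 - <<'E'
from h import *
st()
E
```

```text
t 43.78 pos mm [506.8  37.5 146.2] jawyaw 2.01 xaxis [-3.e-04  1.e-04 -1.e+00] F [ 0.6   0.4  -1.92] M [0.015 0.021 0.003] w 15.5 j [ 0.29  0.39 -0.57  1.95  0.27  0.87 -0.38]
```

Call:
{"op": "move_arm", "data": {"plan": "0.01 0 0 0 0 0 -1;0.01 0 0 0 0 0 -1;0 0 0 0 0 0 -1;0 0 0 0 0 0 -1;0 0 0 0 0 0 -1;0 0 0 0 0 0 -1;0 0 0 0 0 0 -1;0 0 0 0 0 0 -1;0 0 0 0 0 0 -1;0 0 0 0 0 0 -1"}}

```text
t: 44.62
position: [0.5069, 0.0375, 0.1461]
tcp_rot: [0.491, 0.509, -0.491, 0.509]
wrist_force: [-3.9, 0.4, 5.5]
gripper_width: 0.0153
```

```bash
python3 - <<'E'
from h import *
st()
E
```

```text
t 44.62 pos mm [506.9  37.5 146.1] jawyaw 2.01 xaxis [ 0. -0. -1.] F [-3.93  0.41  5.52] M [0.033 0.753 0.043] w 15.3 j [ 0.29  0.39 -0.57  1.95  0.27  0.87 -0.38]
```

Call:
{"op": "move_arm", "data": {"plan": "0 0 0 0.1 0 0 -1;0 0 0 0.1 0 0 -1;0 0 0 0.1 0 0 -1;0 0 0 0.1 0 0 -1;0 0 0 0.1 0 0 -1;0 0 0 0 0 0 -1;0 0 0 0 0 0 -1;0 0 0 0 0 0 -1;0 0 0 0 0 0 -1;0 0 0 0 0 0 -1"}}

```text
t: 45.45
position: [0.5073, 0.0374, 0.1461]
tcp_rot: [0.504, 0.496, -0.504, 0.496]
wrist_force: [0.8, 0.1, 5.2]
gripper_width: 0.0153
```

```bash
python3 - <<'E'
from h import *
st()
E
```

```text
t 45.45 pos mm [507.3  37.4 146.1] jawyaw -0.87 xaxis [ 8.e-04  0.e+00 -1.e+00] F [0.83 0.12 5.16] M [-0.082 -0.154 -0.025] w 15.3 j [ 0.28  0.39 -0.55  1.95  0.26  0.87 -0.43]
```

Height stays at 146.1 mm and force steady over the last 3°, with almost no torque, so the flange is home. I'll ease off and release.

Call:
{"op": "move_arm", "data": {"plan": "-0.012 0 0 0 0 0 -1;0 0 0 0 0 0 -1;0 0 0 0 0 0 -0.6;0 0 0 0 0 0 -0.5;0 0 0 0 0 0 -0.4;0 0 0 0 0 0 -0.2;0 0 0 0 0 0 0;0 0 0 0 0 0 0.2;0 0 0 0 0 0 0.3;0 0 0 0 0 0 0.3", "grip_force": 20}}

```text
t: 46.28
position: [0.5069, 0.0374, 0.1462]
tcp_rot: [-0.504, -0.496, 0.504, -0.496]
wrist_force: [-0.0, 0.1, 0.6]
gripper_width: 0.0552
```

```bash
python3 - <<'E'
from h import *
st()
E
```

```text
t 46.28 pos mm [506.9  37.4 146.2] jawyaw -0.86 xaxis [-1.e-04 -0.e+00 -1.e+00] F [-0.01  0.12  0.58] M [0.016 0.026 0.031] w 55.2 j [ 0.28  0.39 -0.55  1.96  0.26  0.87 -0.43]
```

Call:
{"op": "move_arm", "data": {"plan": "-0.3 0 0 0 0 0 0.3;-0.5 0 0 0 0 0 0.3;-0.7 0 0 0 0 0 0.3;-0.9 0 0 0 0 0 0.3;-0.9 0 0 0 0 0 0.3;-0.7 0 0.4 0 0 0 0.3;-0.3 0 0.8 0 0 0 0.3;0 0 1 0 0 0 0.3;0 0 1 0 0 0 0.3;0 0 1 0 0 0 0.3"}}

```text
t: 47.12
position: [0.5053, -0.0684, 0.2547]
tcp_rot: [0.504, 0.496, -0.503, 0.497]
wrist_force: [-0.1, -0.2, 0.4]
gripper_width: 0.0558
```

Call:
{"op": "move_arm", "data": {"plan": "0 0 1 0 0 0 0.3;0 0 1 0 0 0 0.3;0 0 1 0 0 0 0.3;0 0 0.7 0 0 0 0.3;0 0 0.3 0 0 0 0.3;0 0 0 0 0 0 0.3;0 0 0 0 0 0 0.3;0 0 0 0 0 0 0.3;0 0 0 0 0 0 0.3;0 0 0 0 0 0 0.3"}}

```text
t: 47.95
position: [0.5041, -0.1662, 0.2539]
tcp_rot: [0.503, 0.497, -0.503, 0.497]
wrist_force: [0.3, -0.3, -0.0]
gripper_width: 0.0554
```

```bash
python3 - <<'E'
from h import *
from bench import robot
st()
for n in ("scene","top"):
    im,d=robot.get_image(n); np.savez(f"{n}6.npz",im=im,d=d,**robot.camera_info(n)); cv2.imwrite(f'pics/{n}6.png',im[...,::-1])
    if n=='scene': crop(im,255,130,85,75,8,'pics/a6.png')
    c=robot.camera_info(n);P=cloud(d,c['camera_matrix'],c['world_to_cam'])
    m=(np.hypot(P[...,0]-.508,P[...,1]-.037)<.036)&(P[...,2]<.128)&(P[...,2]>.1)
    Q=P[m]; A=np.c_[Q[:,:2]-[.508,.037],np.ones(len(Q))]; print(n,'flange plane (slope,slope,z)',np.linalg.lstsq(A,Q[:,2],rcond=None)[0],np.median(Q[:,2]),len(Q))
    # reference: rim height before and cap flange on counter before
a=load('top0.npz');b=load('top6.npz')
print(np.abs(a[0].astype(int)-b[0]).max(-1).shape)
E
```

```text
t 47.95 pos mm [ 504.1 -166.2  253.9] jawyaw -0.74 xaxis [ 2.e-04  2.e-04 -1.e+00] F [ 0.3  -0.28 -0.01] M [-0.013 -0.01  -0.034] w 55.4 j [ 0.62  0.28 -0.48  1.79  0.15  1.1   0.08]
scene flange plane (slope,slope,z) [-0.05082982 -0.0156913   0.12378926] 0.12302947905126323 310
top flange plane (slope,slope,z) [6.52012888e-04 9.46984688e-05 1.23133749e-01] 0.1231220421590401 514
(384, 512)
```

View pics/a6.png

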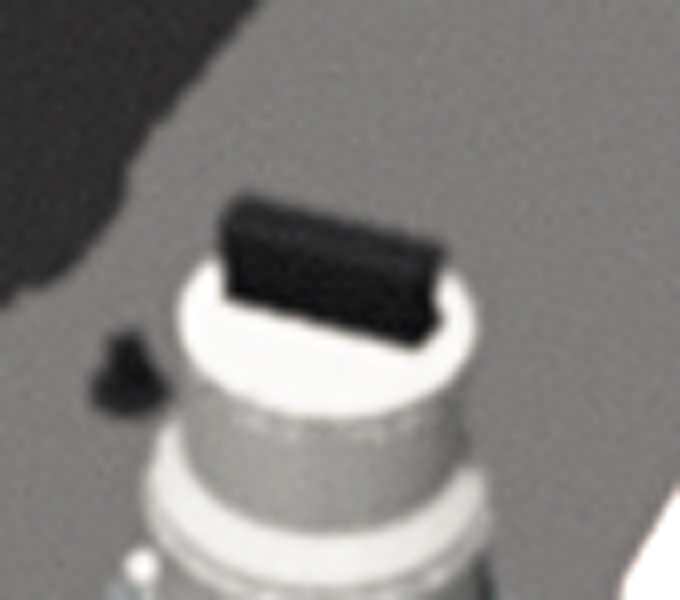

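View pics/top6.png

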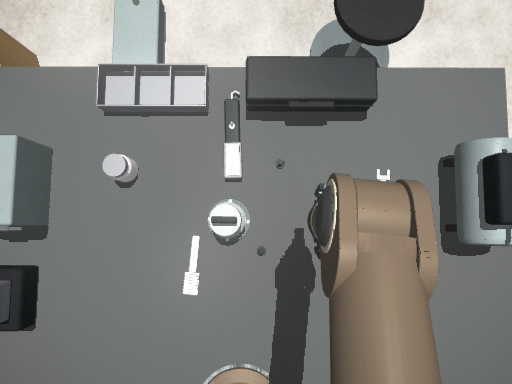

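View pics/scene6.png

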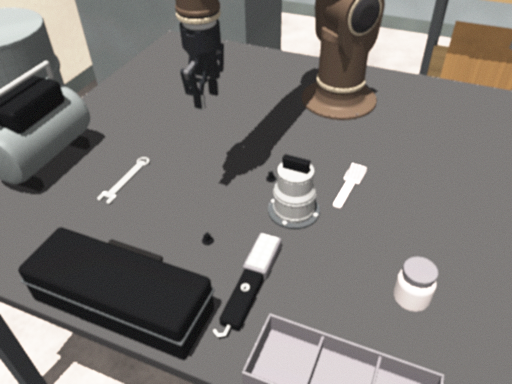

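The top view shows the capped canister at (229,220) with the bar upright. Jar, lamp, brush and clips are at their first-picture pixels in both views, and the wrench shows unmoved in the scene view. The flange top is level at 123.1 mm (home is 123.0). Handing in.

```bash
python3 -c "
from bench import robot
print(robot.close_job())"
```

```text
the job is handed in; nothing more can be done
None
```

The cap is screwed home on the canister, its flange resting on the rim, and the gripper let go and moved clear. I handed the job in at about 48 s of the 72 s allowed.

**How it went:**
1. I gripped the cap by its bar and centred it over the mouth using the scene camera.
2. It rested on the ridges with the seat about 11 mm above the rim. Turning it backward 20° gave the 3 mm step, and I kept going.
3. After about 80° in all it dropped, and came to rest with the seat about 4.7 mm above the rim.
4. I turned it forward about 53°. Height and force stayed constant over the last 3°, so I took it as home and stopped short of the hard stop.

**Last checks:**
- **Height:** The top camera measured the flange top level at 123.1 mm (123.0 is home). The scene camera's median was also 123.0 mm, but its plane fit showed a tilt. I ignored the tilt because that patch probably included the bar.
- **Other things on the counter:** The bystanders look unmoved by eye. In the top view the arm covers most of the wrench, but the scene view shows it in place.

**Force:** Readings at the end of each move showed vertical pressing mostly 3 to 8 N, with short peaks of about 10 to 11 N. That is above the 3 to 6 N suggested. Torque about the cap's axis stayed at or below about 0.23 N m, well under the 0.8 N m limit. Readings during a move were not recorded.

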